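# Reload the parts-drying stand and set its air pressure

### The job

First swing the air valve lever shut. Take the dried baskets off their hooks and stand them upright in the grey out tray, and hang every basket of washed parts that waits on the bench by its bail on the drying stand, one to a hook. Then swing the valve lever fully open again, and with the air on turn the small inner knob of the regulator until the gauge needle points at the set hand; the outer ring round the knob is the maintenance limit setting and must not be turned. Leave the loose brass coupler and the cream plug by the work where they are.

Things in the scene. Friction and masses are not known exactly. Their poses are not given: they have to be found in the camera images.
- wet_1: Basket of washed fittings waiting on the bench: steel wire basket 76 x 60 x 46 mm (its x, y, height; closed box shape, the brass fittings inside are fixed to it), 0.2 to 0.35 kg, with a rigid wire bail. Origin: centre of the underside, z up; a half turn about z looks the same. May be absent (None).
- wet_2: Another waiting basket like wet_1. May be absent (None).
- wet_3: Another waiting basket like wet_1. May be absent (None).
- dry_left: A dried basket, like wet_1, hanging at the start on the stand's left hook, bail bar across the hook. One of dry_left and dry_right may be absent (None).
- dry_right: A dried basket, like wet_1, hanging at the start on the stand's right hook, bail bar across the hook. One of dry_left and dry_right may be absent (None).
- wet_1_bail (a point): Middle of the bail's level top bar (along the basket's y), 115 mm above the underside. The bar joins two upright legs of 6 mm wire at the basket's y = +-25 mm, 56 mm over the outsides, straight from 56 to 108 mm above the underside. Gripped across the legs from above, the hook can pass under the bar between the fingers.
- wet_2_bail (a point): The same point of wet_2.
- wet_3_bail (a point): The same point of wet_3.
- stand: Fixed drying stand: drip tray 150 x 346 x 16 mm, two posts, an aluminium rail 85 mm behind the hook seats, a lower air bar with nozzles (ends 57 mm behind the seats). Three hooks of doubled 6 mm wire (20 mm wide), 110 mm apart along its y, point to its -x (to the robot), tips upturned; nothing of it is higher than 0.20 m. Origin: on the bench below the middle hook's seat.
- hook_left (a point): Seat of the left hook (left = +y): where the centre of a hanging bail bar lies, 180 mm above the bench. The hook runs nearly level from here back to the rail; its tip is 27 mm in front and rises 15 mm above this point. A hung bar lies across the hook (along the stand's y). It goes on and off from the front: raised over 20 mm it passes over the tip along the stand's x.
- hook_middle (a point): Seat of the middle hook (left = +y): where the centre of a hanging bail bar lies, 180 mm above the bench. Same shape as the left one.
- hook_right (a point): Seat of the right hook (left = +y): where the centre of a hanging bail bar lies, 180 mm above the bench. Same shape as the left one.
- out_tray: Fixed grey plastic tray, room for two dried baskets side by side along its y, 120 x 200 mm (x, y), walls 16 mm high and 4 mm thick, inner floor 4 mm above the bench. Origin: centre of the underside.
- air_unit: Fixed air unit on a 90 x 230 mm base plate: brass ball valve with lever at its left, leaning gauge in the middle (top 108 mm above the bench), regulator with two coaxial knobs at its right. Upright axes: lever at (0, +75 mm), knobs at (0, -75 mm). Origin: centre of the plate's underside; x away from the robot, y left at yaw 0.
- valve (a joint): Ball valve lever, rad, starts open: 0 = shut (lever points to the unit's -x, across the line), 1.57 = fully open (points to the unit's +y, along the line); grows clockwise seen from above, end stops at both ends, friction about 0.08 N m, stays where it is left.
- valve_tip (a point): On the lever's black sleeve, 75 mm from its axis and 9 mm from its end; the sleeve is 16 mm wide and 11 mm high, 52 mm long, its centre line 85 mm above the bench, with free space under it.
- knob (a joint): Inner pressure knob of the regulator, rad, range 0 to 4.3, grows clockwise seen from above; friction 0.04 N m, stays where it is left. It drives the gauge needle: needle angle = 0.75 x knob angle.
- knob_top (a point): Centre of the inner knob's top face, on the upright axis of both knobs, 110.5 mm above the bench. The inner knob is a ribbed black cylinder of 28 mm diameter, 22.5 mm high, white line on top; it stands on the flat top of the outer ring, which is 22.5 mm below this point.
- ring_mark (a point): White mark on the outer limit ring (dark knurled steel ring of 54 mm diameter, 15 mm high, top 88 mm above the bench), 25 mm from the axis. The ring turns on its own (friction 0.04 N m) and is dragged round by anything that grips or rubs it.
- set_hand (a joint): Angle of the gauge's set hand (short broad wedge at the edge of the dial, marks the working pressure), rad, 0 at the first tick, growing clockwise as seen on the dial, as for the needle (needle angle = 0.75 x knob angle); the ticks are 0.32 rad apart; it does not move.
- needle_tip (a point): Point on the needle (long thin black hand) 21 mm from the dial's centre.
- set_mark (a point): Point of the set hand, 21 mm from the dial's centre; the needle's tip lies here when the pressure is right.
- coupler_brass: Bystander: brass air coupler, 23 x 62 x 24 mm, lying on the bench near the valve lever. Origin: centre of its underside.
- cream_plug: Bystander: cream moulded plug, a round cup 61 mm wide and 28 mm high, on the bench between stand and air unit. Origin: centre of its underside.

How it is judged:
By the outcome, as a careful person would: the job done as asked, in the order asked, and still so for the second after the job is handed in, with the robot touching nothing.
Of wet_1, wet_2, wet_3 only 2 to 3 are there at a start; the rules pass over those that are not, and their reading is None.
Of dry_left, dry_right only 1 to 2 are there at a start; the rules pass over those that are not, and their reading is None.
At some moment in a run one of wet_1, wet_2, wet_3 may be knocked a few centimetres aside while the robot is not near it.
It also fails if it takes over 210 s, if anything falls off the work surface, if the arm or the gripper's body presses on something with over 40 N, if the wrist force passes 120 N, or if a joint passes its speed limit or range.

### The arm

A 6-joint arm with a two-finger parallel gripper is mounted at the origin on the work surface; the furniture and walls round the work are solid. World frame = base frame: x ahead of the robot, y to its left, z up, the work surface at z = 0. Lengths are in m, angles in rad, forces in N, time in s.
With the tool pointing down it reaches from about 0.25 to 0.725 m from the base axis. Payload 9.7 kg.
Tool frame: the origin (TCP) lies midway between the tips of the shut fingers; the grasp point (between the pads) lies 19 mm behind it; y points along the fingers, x is the direction in which the jaws open and shut, and the axes are right-handed (so a half turn about y gives the same grasp; the last joint's range is limited). The gripper opens to 85 mm and grips with 20 to 120 N. Pads are 22 mm wide; open, the fingers measure 114 mm over their backs; the gripper's body (76 mm by 85 mm) begins 54 mm behind the grasp point. The pads swing forward as they close: fully open they stand 13 mm farther back than shut.
Start: joints at [1.299, 0.087, 0.176, 1.66, 0, 1.571], TCP at [0.148, 0.53, 0.208] pointing down, gripper open.
Joint ranges: [-3.13, 3.13], [-0.85, 1.81], [-1.15, 1.24], [-2.2, 2.28], [-1.44, 1.52], [-3.14, 3.14]. Speed limits (rad/s): [2.22, 2.22, 2.57, 3.14, 3.14, 3.14].

### API

Orientations are given as [roll, pitch, yaw] about the fixed x, y, z axes, in that order (R = Rz(yaw) Ry(pitch) Rx(roll)).
In Python, from station import arm gives the robot as it stands.
- The arm moves only by the tool move_arm, never from a script. Its arguments are lists of equal length, an entry for each row: "slide": the shift along the tool's x, y, z in mm, a list of three; "rot": the turn, a rotation vector about the tool's x, y, z in rad, a list of three; "fingers": the closure, from 0 (fully open) to 1 (shut). In form: {"slide": [[x, y, z], ...], "rot": [[rx, ry, rz], ...], "fingers": [fingers, ...]}. A call has 1 to 5 rows; each row shifts and turns the pose as measured when the row begins, along the tool's axes as they then stand; what a row does not reach is not made up. A row lasts 1/10 s, in which the tool goes at most 50 mm and 8.59 degrees, less where a joint would pass 70% of its speed; a pose out of reach is approached as far as the arm can. A call is refused whole if a number of a shift passes 50 or a number of a turn 0.15, either way. A call with a gripper value outside its range is refused whole. The fingers move at their own pace and stop on an object; "force" is the grip in N (left out, the last holds). Time passes only in rows, so rows that do not move let the fingers close. It gives the time, the measured TCP pose, the force and the opening at its end, in the units of the state.
- arm.sense(): the state, without advancing time (a new reading comes with each control period).
- arm.grab_frame(name): name is "side" or "top" or "wrist"; returns the picture (480x640x3 uint8, red, green, blue); there is no depth.
- arm.camera_model(name): a dict with "camera_matrix" (3x3 intrinsics, pixels), "dist_coeffs" ([k1, k2, p1, p2, k3] as OpenCV has them; the pictures are not rectified), "rvec" (rotation vector, rad) and "tvec" (3), from world to camera coordinates, as OpenCV has them; the wrist camera has in their place "mount" (4x4, takes a point from camera to tool coordinates, whose origin is the TCP and whose axes are the tool frame's). Camera axes: x right, y down, z forward; pixel columns grow to the right and rows downward; lengths in m; the calibration is good to about 2 mm. A picture is of the moment at which its call begins: read the wrist's pose just before it. camera_model takes no time and is no camera call.
- arm.job_done(): hands the job in, once; it reports no verdict.
The state is a dict: "clock": time; "qpos": joint angles; "dq": joint speeds; "joint_torque": joint torques, N m; "tcp_pos": TCP position; "eef_rot": TCP orientation; "contact_force": force on the tool from outside, world axes, zero at the start; "ft_torque": the same for the moment, N m; "finger_gap": finger opening in m.
Only numpy, scipy, OpenCV 4.12 (cv2) and the standard library are available. Lean on these libraries where they do the work, as an engineer would, in place of code of your own. Each camera call takes 0.05 s, during which the arm holds its last target. There are 200 camera calls.

## Working session

There is one attempt and no reset: what is moved stays moved. The work goes in short steps, Python scripts to look and compute and a tool call to move; the robot and the scene stay as the last step left them, time stands still between calls to the robot, and variables do not carry over. Pictures are saved under pics/ and viewed, about 12 in all and at most 16, crops included, and the job is handed in when it is done.

Besides the shell and the picture viewer there is one more tool, called after "Request:" as name(argument=value, ...), one argument or row to a line, values as JSON. move_arm: Moves the arm, as the interface text tells. Its arguments: {"type":"object","properties":{"slide":{"type":"array","items":{"type":"array","items":{"type":"number"}}},"rot":{"type":"array","items":{"type":"array","items":{"type":"number"}}},"fingers":{"type":"array","items":{"type":"number"}},"force":{"type":"number"}},"required":["slide","rot","fingers"]}

```bash
mkdir -p pics; ls
python3 - <<'E'
from station import arm
import cv2,numpy as np
print(arm.sense())
for n in ["side","top"]:
    m=arm.camera_model(n); print(n,m)
    cv2.imwrite(f"pics/{n}0.png",arm.grab_frame(n)[:,:,::-1])
print(arm.camera_model("wrist"))
E
```

```text
pics
{'clock': 0.0, 'qpos': array([1.29899830e+00, 8.74313011e-02, 1.75124310e-01, 1.65980355e+00,
       2.36823609e-05, 1.57076783e+00]), 'dq': array([-0.0018777 , -0.00038858, -0.00097727,  0.00040068, -0.0009279 ,
       -0.00024527]), 'joint_torque': array([-6.24336753e-04, -5.20383990e+01,  4.64810443e+01,  1.62805634e-02,
       -2.86572242e-05, -1.21229695e-05]), 'tcp_pos': array([0.14757638, 0.52955398, 0.20709387]), 'eef_rot': array([-1.57077261e+00,  1.31421309e-03,  1.29902680e+00]), 'contact_force': array([-0.33061344,  0.58889517,  0.15637975]), 'ft_torque': array([-0.00181749, -0.00523107,  0.02680814]), 'finger_gap': 0.08537839523346247}
side {'camera_matrix': array([[463.45041267,   0.        , 317.45954304],
       [  0.        , 463.45041267, 238.56726601],
       [  0.        ,   0.        ,   1.        ]]), 'dist_coeffs': array([-0.04434575,  0.        ,  0.        ,  0.        ,  0.        ]), 'rvec': array([ 0.79551176,  2.75642673, -0.79035763]), 'tvec': array([ 0.43745051, -0.15271486,  1.39847615])}
top {'camera_matrix': array([[457.82092415,   0.        , 3
[... 218 characters left out ...]
ay([ 2.02139589, -2.18975434,  0.24982709]), 'tvec': array([0.01383708, 0.5391509 , 0.85014315])}
{'camera_matrix': array([[425.45090153,   0.        , 317.62899235],
       [  0.        , 425.45090153, 237.95763867],
       [  0.        ,   0.        ,   1.        ]]), 'dist_coeffs': array([0.0190068, 0.       , 0.       , 0.       , 0.       ]), 'mount': array([[ 9.99998267e-01, -7.86092453e-06,  1.86148626e-03,
         4.22545118e-04],
       [-1.79017000e-03, -2.78233091e-01,  9.60511917e-01,
        -1.65649281e-01],
       [ 5.10376564e-04, -9.60513585e-01, -2.78232623e-01,
         7.11370748e-02],
       [ 0.00000000e+00,  0.00000000e+00,  0.00000000e+00,
         1.00000000e+00]])}
```

View pics/top0.png

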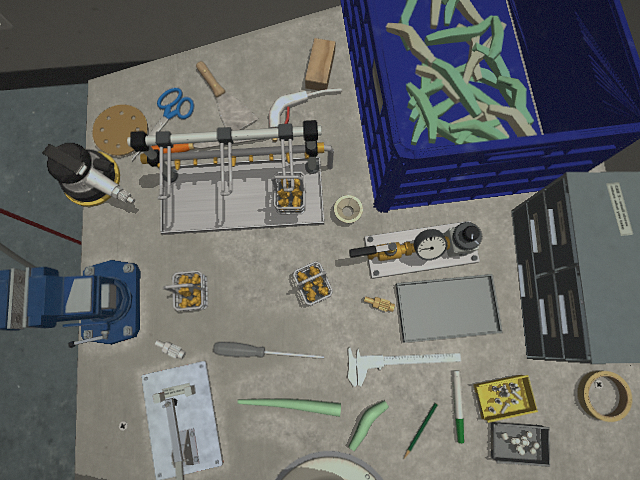

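View pics/side0.png

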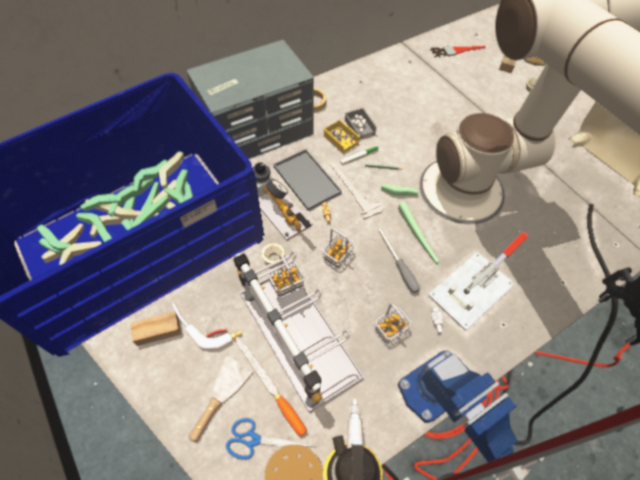

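The top view shows two wet baskets at about (187,291) and (311,284). One dried basket hangs on the right hook at about (290,190). The air unit is around (425,248), the grey tray around (448,307) and the coupler at (378,304). Next I'll write the helpers and take an enlarged crop.

```bash
cat > h.py <<'E'
from station import arm
import cv2,numpy as np
from scipy.spatial.transform import Rotation as Ro
def T_tool(s=None):
    s=s or arm.sense(); T=np.eye(4); T[:3,:3]=Ro.from_euler('xyz',s['eef_rot']).as_matrix(); T[:3,3]=s['tcp_pos']; return T
def ext(name,T=None):   # world->camera R,t
    m=arm.camera_model(name)
    if name=='wrist':
        W=np.linalg.inv((T if T is not None else T_tool())@m['mount']); return m,W[:3,:3],W[:3,3]
    return m,cv2.Rodrigues(m['rvec'])[0],m['tvec']
def proj(name,P,T=None):
    m,R,t=ext(name,T)
    return cv2.projectPoints(np.float64(P).reshape(-1,3),cv2.Rodrigues(R)[0],t,m['camera_matrix'],m['dist_coeffs'])[0].reshape(-1,2)
def ray(name,uv,T=None):
    m,R,t=ext(name,T)
    n=cv2.undistortPoints(np.float64(uv).reshape(-1,1,2),m['camera_matrix'],m['dist_coeffs']).reshape(-1,2)
    return -R.T@t,np.c_[n,np.ones(len(n))]@R
def at_z(name,uv,z,T=None):
    c,d=ray(name,uv,T); return c+d*((np.broadcast_to(z,len(d))-c[2])/d[:,2])[:,None]
def tri(obs):           # obs: [(name,uv,T)]
    A=np.zeros((3,3));b=np.zeros(3)
    for n,uv,T in obs:
        c,d=ray(n,[uv],T); d=d[0]/np.linalg.norm(d[0]); M=np.eye(3)-np.outer(d,d); A+=M; b+=M@c
    return np.linalg.solve(A,b)
def snap(name,fn):
    T=T_tool(); im=arm.grab_frame(name)[:,:,::-1].copy(); cv2.imwrite('pics/'+fn,im); np.save('pics/'+fn+'.npy',T); return im,T
def plan(pos,yaw):      # shift (mm, tool axes now) and turn about tool y to reach a straight-down pose
    T=T_tool(); R=T[:3,:3]; Rt=Ro.from_euler('xyz',[-np.pi/2,0,yaw]).as_matrix()
    d=(np.array(pos)-T[:3,3])*1000; rv=Ro.from_matrix(R.T@Rt).as_rotvec()
    print('world d',d.round(1),'tool slide',(R.T@d).round(1),'rot',rv.round(3)); 
def st():
    s=arm.sense(); print('t %.2f'%s['clock'],'tcp',(s['tcp_pos']*1000).round(1),'rpy',s['eef_rot'].round(3),'F',s['contact_force'].round(1),'gap %.1f'%(s['finger_gap']*1000),'q',s['qpos'].round(2))
E
python3 - <<'E'
from h import *
im=cv2.imread('pics/top0.png')[115:355,130:510]
cv2.imwrite('pics/c1.png',cv2.resize(im,None,fx=2.1,fy=2.1,interpolation=cv2.INTER_CUBIC))
print(proj('top',[[0,0,0],[.148,.53,.2],[.5,0,0],[.5,.3,0]]))
E
```

```text
[[329.0143238  523.87252208]
 [-25.62410214 495.07975931]
 [309.16083849 261.75759571]
 [166.2464468  272.96216576]]
```

View pics/c1.png

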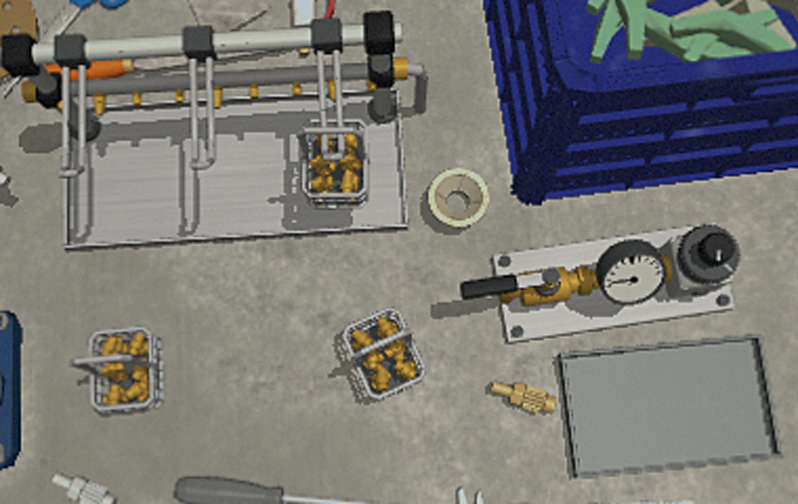

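The enlarged crop shows these points, in crop pixels:
- **Hooks:** tips at (70,172) and (203,163).
- **Wet bail bars:** (75,363)–(153,357) and (352,357)–(410,330).
- **Lever:** end at (463,290), axis near (548,282).
- **Knob:** (717,243).
- **Tray corners:** (557,357), (760,338), (777,455), (573,476).

Run:
```python
from h import *
P={'hookL tip':(70,172,.195),'hookM tip':(203,163,.195),'hookR tip':(330,152,.195),'st FL':(67,247,.016),'st FR':(406,229,.016),
'w1a':(75,363,.115),'w1b':(153,357,.115),'w2a':(352,357,.115),'w2b':(410,330,.115),'knob':(717,243,.1105),'levend':(463,290,.085),'levax':(548,282,.085),
'plFL':(503,340,.005),'plFR':(733,310,.005),'t1':(557,357,.016),'t2':(760,338,.016),'t3':(777,455,.016),'t4':(573,476,.016),'coup':(522,397,.012),'plug':(458,197,.028),'binC':(525,200,0.0),'binTop':(490,0,0.2),'dial':(632,272,.09)}
for k,(u,v,z) in P.items(): print(k,(at_z('top',[(u/2.1+130,v/2.1+115)],z)[0]*1000).round(0))
st()
```

```text
hookL tip [599. 241. 195.]
hookM tip [598. 131. 195.]
hookR tip [599.  26. 195.]
st FL [584. 303.  16.]
st FR [575. -36.  16.]
w1a [453. 263. 115.]
w1b [453. 195. 115.]
w2a [439.  23. 115.]
w2b [458. -29. 115.]
knob [ 516. -311.  111.]
levend [496. -81.  85.]
levax [ 497. -160.   85.]
plFL [ 457. -123.    5.]
plFR [ 469. -355.    5.]
t1 [ 435. -172.   16.]
t2 [ 438. -373.   16.]
t3 [ 325. -371.   16.]
t4 [ 322. -174.   16.]
coup [ 400. -134.   12.]
plug [601. -90.  28.]
binC [ 600. -161.    0.]
binTop [ 723. -119.  200.]
dial [ 499. -237.   90.]
t 0.10 tcp [147.6 529.6 207.2] rpy [-1.571e+00  1.000e-03  1.299e+00] F [ 0.6 -0.2 -0.3] gap 85.6 q [1.3  0.09 0.18 1.66 0.   1.57]
```

Request:
move_arm(
  slide=[
    [-34,-15,-29],
    [-34,-15,-29],
    [-34,-15,-29],
    [-34,-15,-29],
    [-34,-15,-29],
  ],
  rot=[
    [0,0,0],
    [0,0,0],
    [0,0,0],
    [0,0,0],
    [0,0,0],
  ],
  fingers=[1,1,1,1,1],
  force=40,
)

```text
clock: 0.6
tcp_pos: [0.2417, 0.323, 0.2786]
eef_rot: [-1.569, 0.012, 1.306]
contact_force: [1.6, 0.9, 0.0]
finger_gap: 0.0123
```

```bash
python3 -c "
from h import *
st();plan([.44,-.06,.30],1.571)"
```

```text
t 0.60 tcp [241.7 323.  278.6] rpy [-1.569  0.012  1.306] F [1.6 0.9 0. ] gap 12.3 q [ 0.93 -0.21  0.04  1.83 -0.    1.19]
world d [ 198.3 -383.    21.4] tool slide [-318.1  -18.  -291.4] rot [-0.003 -0.265 -0.012]
```

Request:
move_arm(
  slide=[
    [-32,-2,-29],
    [-36,-2,-24],
    [-40,-2,-20],
    [-40,-2,-20],
    [-40,-2,-20],
  ],
  rot=[
    [0,-0.15,0],
    [0,-0.12,0],
    [0,0,0],
    [0,0,0],
    [0,0,0],
  ],
  fingers=[1,1,1,1,1],
)

```text
clock: 1.1
tcp_pos: [0.3376, 0.1245, 0.2917]
eef_rot: [-1.569, 0.009, 1.564]
contact_force: [0.7, 1.2, -0.5]
finger_gap: 0.0001
```

Request:
move_arm(
  slide=[
    [-42,-2,-20],
    [-42,-2,-20],
    [-42,-2,-20],
    [-42,-2,-20],
    [-42,-2,-20],
  ],
  rot=[
    [0,0,0],
    [0,0,0],
    [0,0,0],
    [0,0,0],
    [0,0,0],
  ],
  fingers=[1,1,1,1,1],
)

```text
clock: 1.6
tcp_pos: [0.4374, -0.0963, 0.3035]
eef_rot: [-1.57, 0.008, 1.563]
contact_force: [-0.0, 0.3, 0.3]
finger_gap: 0.0001
```

```bash
python3 -c "
from h import *
st();plan([.44,-.1,.30],1.571);snap('wrist','w1.png');print(proj('wrist',[[.504,-.162,.085],[.504,-.087,.085],[.512,-.312,.1105]]))"
```

```text
t 1.60 tcp [437.4 -96.3 303.5] rpy [-1.57   0.008  1.563] F [-0.   0.3  0.3] gap 0.1 q [-0.21 -0.1   0.18  1.85 -0.01 -0.2 ]
world d [ 2.6 -3.7 -3.5] tool slide [-3.7  3.5 -2.6] rot [-0.001 -0.008 -0.008]
[[255.76885313 263.32290082]
 [334.43002357 262.81946293]
 [ 85.41760653 282.35570436]]
```

View pics/w1.png

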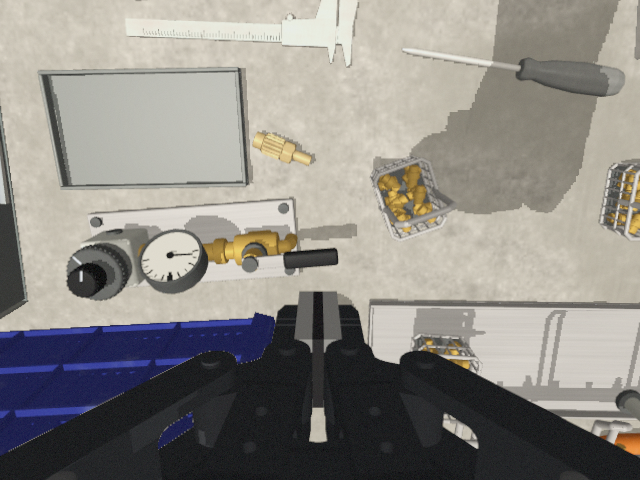

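The wrist view shows, in pixels: lever hub (250,263), lever end (338,257), knob top (86,278), dial centre (171,256), tray corners (40,71), (243,68), (246,185) and (62,187), and plate corners (90,214) and (295,198). The needle lies horizontal.

Run:
```python
from h import *
T=np.load('pics/w1.png.npy')
P={'hub':(250,263,.088),'levend':(338,257,.085),'knob':(86,278,.1105),'plFR':(90,214,.005),'plFL':(295,198,.005),'t1':(40,71,.016),'t2':(243,68,.016),'t3':(246,185,.016),'t4':(62,187,.016),'coup':(283,147,.012),'dial':(171,256,.09),'binC':(272,318,.25)}
for k,(u,v,z) in P.items(): print(k,(at_z('wrist',[(u,v)],z,T)[0]*1000).round(0))
im=cv2.imread('pics/w1.png')[185:315,50:360]
cv2.imwrite('pics/c2.png',cv2.resize(im,None,fx=2.5,fy=2.5,interpolation=cv2.INTER_CUBIC))
```

```text
hub [ 501. -162.   88.]
levend [497. -78.  85.]
knob [ 507. -306.  110.]
plFR [ 472. -352.    5.]
plFL [ 455. -123.    5.]
t1 [ 324. -372.   16.]
t2 [ 322. -171.   16.]
t3 [ 438. -174.   16.]
t4 [ 440. -371.   16.]
coup [ 399. -134.   12.]
dial [ 493. -235.   90.]
binC [ 477. -122.  250.]
```

View pics/c2.png

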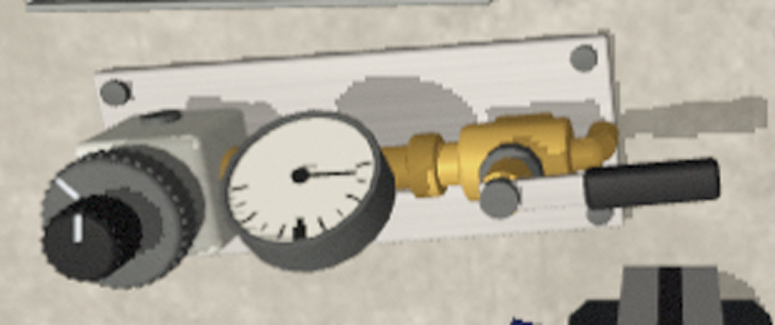

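The needle sits near the first tick, and the set hand is about 90° clockwise from it. Next I go down beside the lever to push it shut.

Request:
move_arm(
  slide=[
    [0,20,-46],
    [0,30,-46],
    [0,45,0],
    [0,45,0],
    [0,45,0],
  ],
  rot=[
    [0,0,0],
    [0,0,0],
    [0,0,0],
    [0,0,0],
    [0,0,0],
  ],
  fingers=[1,1,1,1,1],
)

```text
clock: 2.15
tcp_pos: [0.5334, -0.1093, 0.1169]
eef_rot: [-1.576, 0.012, 1.552]
contact_force: [0.4, 0.6, -0.3]
finger_gap: -0.0001
```

Request:
move_arm(
  slide=[
    [0,40,0],
    [0,10,0],
    [0,0,0],
  ],
  rot=[
    [0,0,0],
    [0,0,0],
    [0,0,0],
  ],
  fingers=[1,1,1],
)

```text
clock: 2.45
tcp_pos: [0.5292, -0.1089, 0.0579]
eef_rot: [-1.565, 0.01, 1.552]
contact_force: [-0.7, -0.1, 0.7]
finger_gap: -0.0
```

Request:
move_arm(
  slide=[
    [2,-13,4],
    [-4,0,20],
    [-5,0,20],
    [-6,0,20],
    [-6,0,20],
  ],
  rot=[
    [0,0,0],
    [0,0,0],
    [0,0,0],
    [0,0,0],
    [0,0,0],
  ],
  fingers=[1,1,1,1,1],
)

```text
clock: 2.95
tcp_pos: [0.4488, -0.1266, 0.0872]
eef_rot: [-1.581, 0.014, 1.554]
contact_force: [0.3, 0.1, 0.2]
finger_gap: -0.0003
```

Request:
move_arm(
  slide=[
    [-8,0,10],
    [-8,0,0],
    [-6,0,0],
    [-5,0,0],
  ],
  rot=[
    [0,0,0],
    [0,0,0],
    [0,0,0],
    [0,0,0],
  ],
  fingers=[1,1,1,1],
)

```text
clock: 3.35
tcp_pos: [0.4408, -0.1563, 0.0972]
eef_rot: [-1.594, 0.017, 1.553]
contact_force: [0.3, -0.9, 0.3]
finger_gap: -0.0
```

```bash
python3 -c "
from h import *
st();im,T=snap('top','t2.png');cv2.imwrite('pics/c3.png',cv2.resize(im[190:350,330:510],None,fx=3,fy=3,interpolation=cv2.INTER_CUBIC));st()"
```

```text
t 3.35 tcp [ 440.8 -156.3   97.2] rpy [-1.594  0.017  1.553] F [ 0.3 -0.9  0.3] gap -0.0 q [-0.33 -0.15 -0.27  1.43 -0.01 -0.32]
t 3.40 tcp [ 440.9 -156.9   97.1] rpy [-1.594  0.018  1.553] F [-0.4 -0.  -0.4] gap 0.3 q [-0.34 -0.15 -0.27  1.42 -0.01 -0.32]
```

View pics/c3.png

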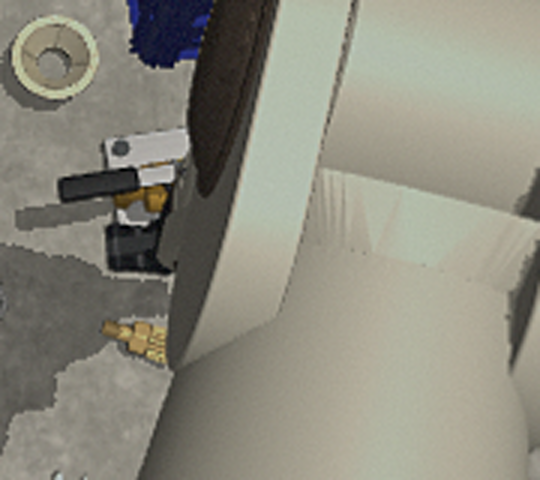

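The lever is still open, at crop (60–170,185). The fingers drifted up and passed over it, so I'll go back and redo it with height correction.

Request:
move_arm(
  slide=[
    [20,-35,0],
    [30,-10,-40],
    [0,0,-40],
    [0,0,-15],
    [0,0,0],
  ],
  rot=[
    [0.02,0,-0.017],
    [0,0,0],
    [0,0,0],
    [0,0,0],
    [0,0,0],
  ],
  fingers=[1,1,1,1,1],
)

```text
clock: 3.9
tcp_pos: [0.5407, -0.1065, 0.1413]
eef_rot: [-1.57, -0.001, 1.551]
contact_force: [-0.9, 0.3, -0.2]
finger_gap: -0.0002
```

```bash
python3 -c "
from h import *
st();plan([.530,-.105,.070],1.571)"
```

```text
t 3.90 tcp [ 540.7 -106.5  141.3] rpy [-1.570e+00 -1.000e-03  1.551e+00] F [-0.9  0.3 -0.2] gap -0.2 q [-0.2   0.08  0.04  1.53  0.   -0.18]
world d [-10.7   1.5 -71.3] tool slide [ 1.2 71.3 10.6] rot [-0.001 -0.02   0.001]
```

Request:
move_arm(
  slide=[
    [0,25,5],
    [0,25,0],
    [0,15,0],
    [0,0,0],
  ],
  rot=[
    [0,-0.02,0],
    [0,0,0],
    [0,0,0],
    [0,0,0],
  ],
  fingers=[1,1,1,1],
)

```text
clock: 4.3
tcp_pos: [0.5342, -0.1063, 0.0726]
eef_rot: [-1.566, -0.002, 1.573]
contact_force: [-0.7, 0.0, 0.0]
finger_gap: -0.0002
```

Request:
move_arm(
  slide=[
    [0,0,15],
    [0,0,15],
    [-3,1,15],
  ],
  rot=[
    [0,0,0],
    [0,0,0],
    [0,0,0],
  ],
  fingers=[1,1,1],
)

```text
clock: 4.6
tcp_pos: [0.4877, -0.1094, 0.0725]
eef_rot: [-1.565, -0.002, 1.573]
contact_force: [0.1, -0.7, 0.2]
finger_gap: 0.0001
```

Request:
move_arm(
  slide=[
    [-6,0,15],
    [-6,0,15],
    [-6,0,15],
    [-8,0,5],
    [0,0,0],
  ],
  rot=[
    [0,0,0],
    [0,0,0],
    [0,0,0],
    [0,0,0],
    [0,0,0],
  ],
  fingers=[1,1,1,1,1],
)

```text
clock: 5.1
tcp_pos: [0.4344, -0.1372, 0.0771]
eef_rot: [-1.568, -0.001, 1.571]
contact_force: [0.6, -0.2, -0.2]
finger_gap: 0.0001
```

Request:
move_arm(
  slide=[
    [-5,0,0],
    [-5,0,0],
    [-5,0,0],
  ],
  rot=[
    [0,0,0],
    [0,0,0],
    [0,0,0],
  ],
  fingers=[1,1,1],
)

```text
clock: 5.4
tcp_pos: [0.4358, -0.1531, 0.0778]
eef_rot: [-1.569, -0.001, 1.572]
contact_force: [-0.5, 0.5, -0.3]
finger_gap: -0.0002
```

Request:
move_arm(
  slide=[
    [-4,0,0],
    [-4,0,0],
    [0,0,0],
  ],
  rot=[
    [0,0,0],
    [0,0,0],
    [0,0,0],
  ],
  fingers=[1,1,1],
)

```text
clock: 5.7
tcp_pos: [0.4363, -0.1623, 0.0773]
eef_rot: [-1.569, -0.002, 1.572]
contact_force: [-0.3, 0.7, -0.1]
finger_gap: 0.0002
```

```bash
python3 -c "
from h import *
st();im,T=snap('wrist','w3.png');cv2.imwrite('pics/c4.png',cv2.resize(im[120:420,100:420],None,fx=2,fy=2));st()"
```

```text
t 5.70 tcp [ 436.3 -162.3   77.3] rpy [-1.569 -0.002  1.572] F [-0.3  0.7 -0.1] gap 0.2 q [-0.36 -0.12 -0.28  1.41  0.   -0.36]
t 5.75 tcp [ 436.2 -162.1   77.3] rpy [-1.569 -0.002  1.572] F [-0.6  0.9 -0.1] gap -0.1 q [-0.36 -0.12 -0.28  1.41  0.   -0.36]
```

View pics/c4.png

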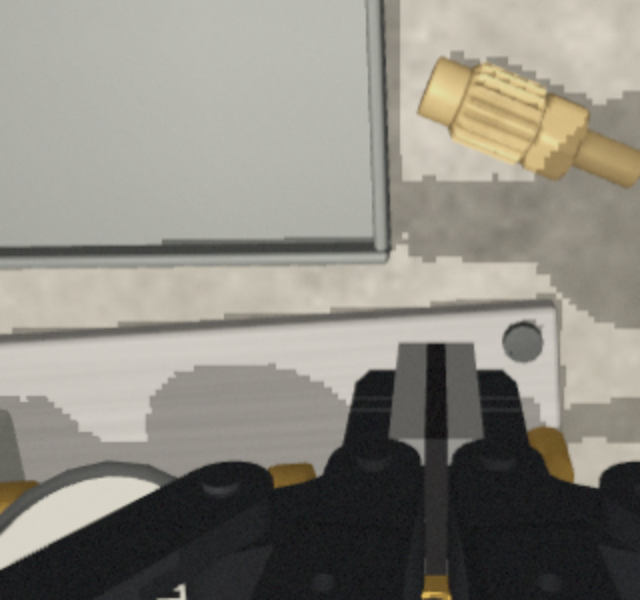

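```bash
python3 -c "
from h import *
b=cv2.imread('pics/t2.png');im,T=snap('top','t4.png')
for a in (b,im): print(a[243:262,348:380].max(2).__floordiv__(16))
print(proj('top',[[.497,-.078,.085],[.5,-.162,.085],[.436,-.162,.085]]))"
```

```text
[[ 9  9  9  9  8  8  9  9  8  8  8  8  8  8  8  8  5  2 10 11 11 11 11 11
  11 10 10 10 10 11 11 11]
 [ 9  9  9  8  9  9  9  9  8  8  8  8  8  8  8  8  5  3  9 11 11 10 11 11
  11 11 11 11 11 11 11  8]
 [ 9  9  9  9  9  9  9  8  8  8  8  8  8  9  8  8  5  3  8 11 11 11 11 11
   8  5  7 11  9  6  7  5]
 [ 9  9  9  9  9  9  9  9  8  8  9  8  8  8  9  9  6  4  5  5  5  3  0  0
   0  0  0  4  8  9 11 11]
 [ 9  9  9  9  9  9  9  9  9  8  8  6  6  4  4  3  1  1  1  1  1  2  2  2
   2  2  2  2 11 11 10 10]
 [ 9  9  9  9  9  7  4  4  4  2  0  1  1  1  2  2  2  2  2  2  2  2  2  2
   2  2  3  0 11 11 10 10]
 [ 9  7  4  1  0  1  1  1  2  2  2  2  2  2  2  2  2  2  3  2  2  3  2  2
   3  3  3  1  8 11 11 11]
 [ 9  3  1  2  2  2  2  2  2  2  3  2  2  3  2  3  3  3  3  2  3  3  3  3
   3  3  3  1  5 11 11 11]
 [10  3  1  2  2  2  3  3  2  2  2  2  3  3  3  3  3  2  3  3  3  3  3  3
   3  3  3  2  5 12 12 12]
 [10  3  1  3  3  2  2  3  3  3  3  3  3  3  3  3  3  3  3  3  3  3  3  3
   2  2  2  1  2  5  2  3]
 [10  4  1  3  3  3  3  3  3  3  3  3  3  3  3  3  3  3  3  3  2  2  1  1
   1  1  1  2  6
[... 2127 characters left out ...]
4  6]
 [ 9  8  2  1  1  1  1  1  2  2  2  3  5  7  9 10  6  6  6  5  4  5  5  5
   5  5  5  5  6  5  3  6]
 [ 9 10  4  2  2  4  3  4  6  6  6  6  6  5  5  5  6  6  6  5  3  4  5  4
   4  4  5  6  7  5  3  4]
 [ 5  5  6  6  6  6  6  6  6  6  6  6  6  6  6  6  6  6  5  5  4  4  4  4
   4  5  6  6  6  6  3  4]
 [ 5  6  6  6  6  6  6  6  6  6  6  6  6  6  6  6  6  5  5  5  4  6  6  4
   5  6  6  6  6  7  4  4]
 [ 6  5  5  5  6  5  5  5  6  6  6  5  6  6  6  5  5  5  6  5  3 11 12  8
   6  7  6  6  7  7  5  4]
 [ 6  6  6  6  6  5  5  5  5  6  6  6  6  5  6  6  6  6 10  6  3 10 12 12
   7  6  6  6  7  7  7  7]]
[[348.68927482 252.60950772]
 [391.92872802 247.66467987]
 [395.76457145 280.63638545]]
```

```bash
python3 -c "
from h import *
T=np.load('pics/w3.png.npy')
tc=T[:3,3]
print(proj('wrist',[tc,tc+[0,0,.02],tc+[0,0,-.02],[.4,-.134,.012],[.497,-.078,.085],[.5,-.162,.088]],T))
im=cv2.imread('pics/w3.png');cv2.imwrite('pics/w3c.png',im[100:420,100:640])"
```

```text
[[315.50951507 290.35644585]
 [315.40881809 311.4292095 ]
 [315.59049273 273.38389029]
 [367.79346877 181.21641874]
 [507.18211839 425.61679835]
 [316.22825718 435.75969739]]
```

View pics/w3c.png

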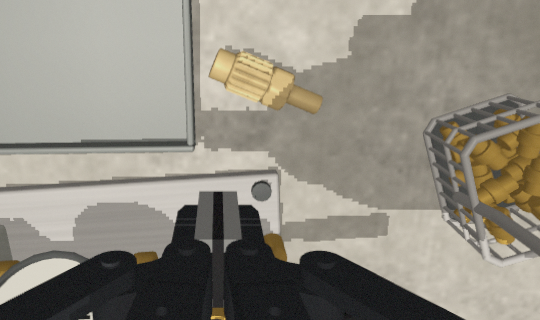

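The coupler reprojects correctly in this view. The lever's shadow at (280–388,225) shows it is still open. I'll check its height by triangulation.

```bash
python3 -c "
from h import *
T=np.load('pics/w1.png.npy')
def c(u,v): return (u/2.1+130,v/2.1+115)
for n,a,b in (('levend',(463,290),(338,257)),('hub',(548,278),(250,263)),('knob',(717,243),(86,278)),('dial',(632,272),(171,256)),('plFL',(503,340),(295,198)),('coup',(522,397),(283,147))):
    print(n,(tri([('top',c(*a),None),('wrist',b,T)])*1000).round(0))
im,_=snap('top','t5.png');b=cv2.imread('pics/top0.png');d=cv2.absdiff(im,b).max(2)
print((d[243:262,345:385]>40).sum(1))
st()"
```

```text
levend [492. -79. 100.]
hub [ 499. -159.   95.]
knob [ 521. -325.   77.]
dial [ 505. -246.   58.]
plFL [ 460. -125.  -19.]
coup [ 398. -132.   27.]
[0 0 0 0 0 0 0 0 0 0 0 0 0 0 0 0 0 0 0]
t 5.85 tcp [ 436.2 -161.8   77.4] rpy [-1.569 -0.002  1.572] F [-0.2 -0.3 -0. ] gap 0.1 q [-0.36 -0.12 -0.28  1.41  0.   -0.36]
```

The top image shows no change at the lever. The pads' front edge in the wrist view suggests the physical tips sit about 20 mm behind the TCP, so I'll repeat the push lower and nearer the lever's end.

Request:
move_arm(
  slide=[
    [0,-45,0],
    [30,-15,-20],
    [30,0,-45],
    [14,0,-40],
    [0,0,0],
  ],
  rot=[
    [0,0,0],
    [0,0,0],
    [0,0,0],
    [0,0,0],
    [0,0,0],
  ],
  fingers=[1,1,1,1,1],
)

```text
clock: 6.35
tcp_pos: [0.5407, -0.0865, 0.1385]
eef_rot: [-1.568, -0.003, 1.569]
contact_force: [-0.8, -0.0, 0.3]
finger_gap: 0.0003
```

```bash
python3 -c "
from h import *
st();plan([.533,-.090,.056],1.571)"
```

```text
t 6.35 tcp [540.7 -86.5 138.5] rpy [-1.568 -0.003  1.569] F [-0.8 -0.   0.3] gap 0.3 q [-0.16  0.07  0.02  1.53  0.   -0.16]
world d [ -7.7  -3.5 -82.5] tool slide [-3.8 82.5  7.5] rot [-0.002 -0.002  0.003]
```

Request:
move_arm(
  slide=[
    [0,30,5],
    [0,30,0],
    [0,22,0],
    [0,0,0],
    [0,0,0],
  ],
  rot=[
    [0,0,0],
    [0,0,0],
    [0,0,0],
    [0,0,0],
    [0,0,0],
  ],
  fingers=[1,1,1,1,1],
)

```text
clock: 6.85
tcp_pos: [0.5355, -0.0848, 0.0548]
eef_rot: [-1.568, -0.003, 1.573]
contact_force: [1.3, 0.7, 0.7]
finger_gap: 0.0004
```

Request:
move_arm(
  slide=[
    [0,0,12],
    [0,0,12],
    [-2,0,12],
    [-3,1,12],
    [0,0,0],
  ],
  rot=[
    [0,0,0],
    [0,0,0],
    [0,0,0],
    [0,0,0],
    [0,0,0],
  ],
  fingers=[1,1,1,1,1],
)

```text
clock: 7.35
tcp_pos: [0.4852, -0.0904, 0.0596]
eef_rot: [-1.576, -0.002, 1.573]
contact_force: [-0.2, -0.0, 0.2]
finger_gap: 0.0001
```

```bash
python3 -c "
from h import *
im,_=snap('top','t6.png');b=cv2.imread('pics/top0.png');d=cv2.absdiff(im,b).max(2)
print((d[243:262,345:385]>40).sum(1))
st()"
```

```text
[ 3  8 13 13 16 22 26 32 35 36 37 35 36 32 35 30 31 32 30]
t 7.40 tcp [486.  -90.4  59.8] rpy [-1.577 -0.002  1.573] F [1.4 0.2 0.3] gap -0.0 q [-0.19 -0.06 -0.26  1.37  0.   -0.19]
```

Request:
move_arm(
  slide=[
    [-6,2,12],
    [-8,2,12],
    [-10,2,10],
    [-12,0,8],
    [-12,0,4],
  ],
  rot=[
    [0,0,0],
    [0,0,0],
    [0,0,0],
    [0,0,0],
    [0,0,0],
  ],
  fingers=[1,1,1,1,1],
)

```text
clock: 7.9
tcp_pos: [0.4377, -0.1406, 0.0544]
eef_rot: [-1.581, -0.002, 1.575]
contact_force: [2.1, 0.5, -0.7]
finger_gap: 0.0002
```

Request:
move_arm(
  slide=[
    [-6,0,0],
    [-5,0,0],
    [0,0,0],
  ],
  rot=[
    [0,0,0],
    [0,0,0],
    [0,0,0],
  ],
  fingers=[1,1,1],
)

```text
clock: 8.2
tcp_pos: [0.4366, -0.1472, 0.0543]
eef_rot: [-1.583, -0.019, 1.576]
contact_force: [1.4, 6.7, 4.6]
finger_gap: 0.0003
```

```bash
python3 -c "
from h import *
im,_=snap('wrist','w7.png')
cv2.imwrite('pics/w7c.png',im[60:420,100:560])
st()"
```

```text
t 8.25 tcp [ 436.7 -147.6   54.3] rpy [-1.583 -0.017  1.576] F [ 2.2 13.4  4.2] gap -0.3 q [-0.34 -0.14 -0.34  1.36  0.02 -0.35]
```

View pics/w7c.png

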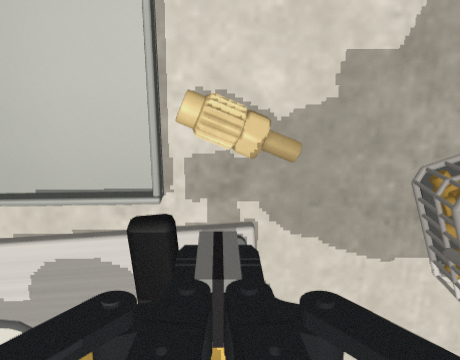

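The lever is now shut: it points to −x, at the stop, with about 13 N on it. Next I retreat and look at the hooks.

Request:
move_arm(
  slide=[
    [12,0,0],
    [8,-45,0],
    [30,-45,-10],
    [45,-40,-15],
    [45,-40,-15],
  ],
  rot=[
    [0.012,0,0],
    [0,0,0.017],
    [0,0,0],
    [0,0,0],
    [0,0,0],
  ],
  fingers=[1,1,0.5,0,0],
)

```text
clock: 8.75
tcp_pos: [0.4665, -0.0258, 0.2058]
eef_rot: [-1.557, 0.0, 1.568]
contact_force: [0.6, -2.1, 0.3]
finger_gap: 0.0435
```

Request:
move_arm(
  slide=[
    [45,-30,-15],
    [45,-15,-15],
    [25,0,-10],
    [0,0,0],
  ],
  rot=[
    [0,0,0],
    [0,0,0],
    [0,0,0],
    [0,0,0],
  ],
  fingers=[0,0,0,0],
)

```text
clock: 9.15
tcp_pos: [0.5072, 0.0899, 0.251]
eef_rot: [-1.561, 0.002, 1.57]
contact_force: [-0.6, -2.0, -0.7]
finger_gap: 0.0855
```

```bash
python3 -c "
from h import *
st();im,T=snap('wrist','w8.png')
T3=np.load('pics/w3.png.npy')
print(at_z('wrist',[(293.5,249),(365,180)],[.016,.012],T3).round(4))
from scipy.optimize import brentq
def f(y,z): return proj('wrist',[(T3@[0,y,z,1])[:3]],T3)[0,1]-292
for z in (0,.011): print(z,brentq(lambda y:f(y,z),-.06,.03))
"
```

```text
t 9.15 tcp [507.2  89.9 251. ] rpy [-1.561  0.002  1.57 ] F [-0.6 -2.  -0.7] gap 85.5 q [ 0.18  0.03  0.21  1.75 -0.    0.18]
[[ 0.4374 -0.1748  0.016 ]
 [ 0.3993 -0.1355  0.012 ]]
0 -0.001724801529737991
0.011 -0.027124017585722797
```

View pics/w8.png

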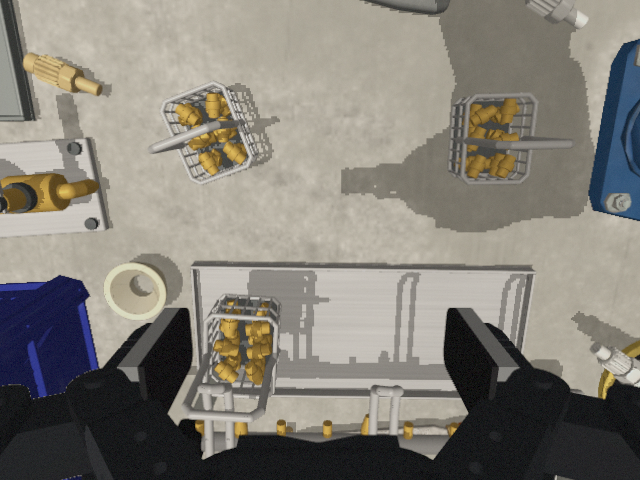

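The wrist view shows, in pixels: wet bars (152,150)–(222,124) and (455,143)–(572,144), the dry bail bar (190,412)–(264,415), the middle hook tip (386,388), the right hook tip about (217,388), and tray edges near (193,265) and (534,268).

```bash
python3 -c "
from h import *
T=np.load('pics/w8.png.npy')
P={'w2a':(152,150,.115),'w2b':(222,124,.115),'w1a':(455,143,.115),'w1b':(572,144,.115),'d a':(190,412,.18),'d b':(264,415,.18),'Mtip':(386,388,.195),'Rtip':(217,388,.195),'tr1':(193,265,.016),'tr2':(534,268,.016),'plug':(137,291,.028)}
for k,(u,v,z) in P.items(): print(k,(at_z('wrist',[(u,v)],z,T)[0]*1000).round(0))
"
```

```text
w2a [459. -24. 115.]
w2b [441.  25. 115.]
w1a [454. 186. 115.]
w1b [455. 266. 115.]
d a [622.   8. 180.]
d b [624.  56. 180.]
Mtip [593. 132. 195.]
Rtip [593.  30. 195.]
tr1 [578. -34.  16.]
tr2 [581. 306.  16.]
plug [601. -87.  28.]
```

Request:
move_arm(
  slide=[
    [-15,0,-29],
    [-15,0,-29],
    [-15,0,-29],
    [-12,0,-26],
    [0,0,0],
  ],
  rot=[
    [-0.01,0,0],
    [0,0,0],
    [0,0,0],
    [0,0,0],
    [0,0,0],
  ],
  fingers=[0,0,0,0,0],
)

```text
clock: 9.7
tcp_pos: [0.6205, 0.0258, 0.2497]
eef_rot: [-1.567, 0.006, 1.568]
contact_force: [0.6, -1.0, -0.1]
finger_gap: 0.0856
```

```bash
python3 -c "
from h import *
st();plan([.623,.030,.128],1.56)"
```

```text
t 9.70 tcp [620.5  25.8 249.7] rpy [-1.567  0.006  1.568] F [ 0.6 -1.  -0.1] gap 85.6 q [ 0.04  0.29  0.5   1.78 -0.01  0.05]
world d [   2.5    4.2 -121.7] tool slide [  5.  121.6  -3. ] rot [-0.004  0.008 -0.006]
```

Request:
move_arm(
  slide=[
    [3,25,-3],
    [0,25,0],
    [0,25,0],
    [0,25,0],
    [0,12,0],
  ],
  rot=[
    [0,0.008,0],
    [0,0,0],
    [0,0,0],
    [0,0,0],
    [0,0,0],
  ],
  fingers=[0,0,0,0,0],
)

```text
clock: 10.2
tcp_pos: [0.6205, 0.0224, 0.1345]
eef_rot: [-1.566, 0.009, 1.553]
contact_force: [0.1, -0.1, -0.0]
finger_gap: 0.0852
```

Request:
move_arm(
  slide=[
    [0,0,0],
    [0,0,0],
    [0,0,0],
    [0,0,0],
    [0,0,0],
  ],
  rot=[
    [0,0,0],
    [0,0,0],
    [0,0,0],
    [0,0,0],
    [0,0,0],
  ],
  fingers=[0.5,0.5,0.5,0.5,0.5],
  force=40,
)

```text
clock: 10.7
tcp_pos: [0.6196, 0.0214, 0.1369]
eef_rot: [-1.566, 0.009, 1.552]
contact_force: [-0.6, -0.5, -3.0]
finger_gap: 0.0535
```

```bash
python3 -c "
from h import *
st()"
```

```text
t 10.70 tcp [619.6  21.4 136.9] rpy [-1.566  0.009  1.552] F [-0.6 -0.5 -3. ] gap 53.5 q [ 0.04  0.25  0.22  1.55 -0.01  0.06]
```

Request:
move_arm(
  slide=[
    [0,-12,0],
    [0,-14,0],
    [0,-4,0],
    [0,0,0],
  ],
  rot=[
    [0,0,0],
    [0,0,0],
    [0,0,0],
    [0,0,0],
  ],
  fingers=[0.6,0.6,0.6,0.6],
  force=50,
)

```text
clock: 11.1
tcp_pos: [0.6201, 0.0218, 0.1702]
eef_rot: [-1.567, 0.009, 1.552]
contact_force: [0.1, -0.1, -2.3]
finger_gap: 0.053
```

Request:
move_arm(
  slide=[
    [0,0,20],
    [0,0,25],
    [0,0,25],
    [0,-10,25],
    [0,-30,20],
  ],
  rot=[
    [0,0,0],
    [0,0,0],
    [0,0,0],
    [0,0,0],
    [0,0,0],
  ],
  fingers=[0.6,0.6,0.6,0.6,0.6],
)

```text
clock: 11.6
tcp_pos: [0.5014, 0.0243, 0.2049]
eef_rot: [-1.559, 0.01, 1.552]
contact_force: [1.5, -0.0, -2.5]
finger_gap: 0.0532
```

```bash
python3 -c "
from h import *
st();plan([.381,-.272,.230],1.57)"
```

```text
t 11.60 tcp [501.4  24.3 204.9] rpy [-1.559  0.01   1.552] F [ 1.5 -0.  -2.5] gap 53.2 q [ 0.05 -0.02  0.06  1.66 -0.01  0.07]
world d [-120.4 -296.3   25.1] tool slide [-298.7  -20.7  115.1] rot [-0.012 -0.018 -0.01 ]
```

Request:
move_arm(
  slide=[
    [-30,-12,14],
    [-36,-8,14],
    [-36,-4,14],
    [-36,0,14],
    [-36,0,14],
  ],
  rot=[
    [-0.012,-0.018,-0.01],
    [0,0,0],
    [0,0,0],
    [0,0,0],
    [0,0,0],
  ],
  fingers=[0.6,0.6,0.6,0.6,0.6],
)

```text
clock: 12.1
tcp_pos: [0.4286, -0.1507, 0.2339]
eef_rot: [-1.578, -0.0, 1.58]
contact_force: [1.1, -0.4, -1.4]
finger_gap: 0.0529
```

Request:
move_arm(
  slide=[
    [-36,0,14],
    [-36,0,14],
    [-25,0,8],
    [0,0,0],
  ],
  rot=[
    [0,0,0],
    [0,0,0],
    [0,0,0],
    [0,0,0],
  ],
  fingers=[0.6,0.6,0.6,0.6],
)

```text
clock: 12.5
tcp_pos: [0.3893, -0.2549, 0.2333]
eef_rot: [-1.579, 0.001, 1.576]
contact_force: [0.4, -0.6, -2.9]
finger_gap: 0.0527
```

```bash
python3 -c "
from h import *
st();plan([.381,-.272,.078],1.57);im,T=snap('wrist','w9.png');cv2.imwrite('pics/w9c.png',im[::1,::1])"
```

```text
t 12.50 tcp [ 389.3 -254.9  233.3] rpy [-1.579e+00  1.000e-03  1.576e+00] F [ 0.4 -0.6 -2.9] gap 52.7 q [-0.58 -0.11  0.03  1.7   0.   -0.59]
world d [  -8.3  -17.1 -155.3] tool slide [-16.8 155.2   9.6] rot [ 0.008  0.006 -0.001]
```

View pics/w9c.png

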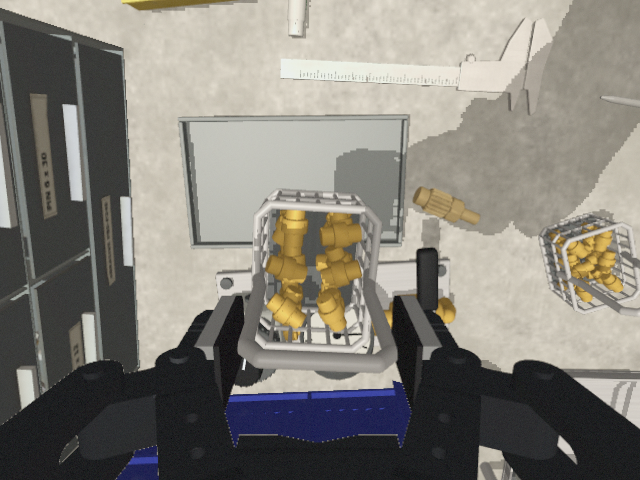

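Request:
move_arm(
  slide=[
    [-8,35,5],
    [-7,35,4],
    [0,35,0],
    [0,30,0],
    [0,0,0],
  ],
  rot=[
    [0.008,0.006,0],
    [0,0,0],
    [0,0,0],
    [0,0,0],
    [0,0,0],
  ],
  fingers=[0.6,0.6,0.6,0.6,0.6],
)

```text
clock: 13.05
tcp_pos: [0.3826, -0.2663, 0.0946]
eef_rot: [-1.573, 0.001, 1.572]
contact_force: [-0.4, 0.6, -3.1]
finger_gap: 0.0534
```

```bash
python3 -c "
from h import *
st();plan([.381,-.270,.078],1.57)"
```

```text
t 13.05 tcp [ 382.6 -266.3   94.6] rpy [-1.573e+00  1.000e-03  1.572e+00] F [-0.4  0.6 -3.1] gap 53.4 q [-0.61 -0.13 -0.26  1.44  0.   -0.61]
world d [ -1.6  -3.7 -16.6] tool slide [-3.7 16.6  1.6] rot [ 0.003  0.002 -0.001]
```

Request:
move_arm(
  slide=[
    [-3,8,0],
    [0,5,0],
    [0,0,0],
  ],
  rot=[
    [0,0,0],
    [0,0,0],
    [0,0,0],
  ],
  fingers=[0.6,0.6,0.6],
)

```text
clock: 13.35
tcp_pos: [0.3843, -0.2689, 0.0841]
eef_rot: [-1.576, 0.002, 1.574]
contact_force: [-0.6, 0.7, -1.8]
finger_gap: 0.053
```

Request:
move_arm(
  slide=[
    [0,3,0],
    [0,0,0],
  ],
  rot=[
    [0,0,0],
    [0,0,0],
  ],
  fingers=[0.6,0.6],
)

```text
clock: 13.55
tcp_pos: [0.3854, -0.2694, 0.0827]
eef_rot: [-1.578, 0.004, 1.575]
contact_force: [-0.4, 0.9, -2.7]
finger_gap: 0.0533
```

Request:
move_arm(
  slide=[
    [0,4,0],
    [0,3,0],
    [0,0,0],
  ],
  rot=[
    [0.004,0,0],
    [0,0,0],
    [0,0,0],
  ],
  fingers=[0.6,0.6,0.6],
)

```text
clock: 13.85
tcp_pos: [0.3859, -0.2699, 0.0763]
eef_rot: [-1.576, 0.005, 1.574]
contact_force: [-0.6, -0.8, -2.3]
finger_gap: 0.0531
```

Request:
move_arm(
  slide=[
    [0,4,0],
    [0,0,0],
  ],
  rot=[
    [0,0,0],
    [0,0,0],
  ],
  fingers=[0.6,0.6],
)

```text
clock: 14.05
tcp_pos: [0.3883, -0.2711, 0.0751]
eef_rot: [-1.582, 0.008, 1.574]
contact_force: [-0.4, 0.6, -2.9]
finger_gap: 0.053
```

Request:
move_arm(
  slide=[
    [0,4,5],
    [0,3,3],
    [0,0,0],
  ],
  rot=[
    [0.01,0,0],
    [0,0,0],
    [0,0,0],
  ],
  fingers=[0.6,0.6,0.6],
)

```text
clock: 14.35
tcp_pos: [0.386, -0.2741, 0.0745]
eef_rot: [-1.587, 0.016, 1.574]
contact_force: [-0.4, 0.2, -2.7]
finger_gap: 0.0529
```

Request:
move_arm(
  slide=[
    [0,3,0],
    [0,0,0],
  ],
  rot=[
    [0,0,0],
    [0,0,0],
  ],
  fingers=[0.6,0.6],
)

```text
clock: 14.55
tcp_pos: [0.3883, -0.2752, 0.0739]
eef_rot: [-1.593, 0.018, 1.574]
contact_force: [-0.7, 0.4, -2.0]
finger_gap: 0.0533
```

```bash
python3 -c "
from h import *
st();s=arm.sense();print(s['joint_torque'].round(2),s['ft_torque'].round(2))
im,_=snap('side','s10.png');cv2.imwrite('pics/s10c.png',cv2.resize(im[60:360,180:560],None,fx=2,fy=2))"
```

```text
t 14.55 tcp [ 388.3 -275.2   73.9] rpy [-1.593  0.018  1.574] F [-0.7  0.4 -2. ] gap 53.3 q [-0.61 -0.13 -0.3   1.38 -0.   -0.62]
[-1.300e-01 -3.999e+01  4.880e+01 -1.030e+00 -4.000e-02 -0.000e+00] [0.18 0.21 0.01]
```

View pics/s10c.png

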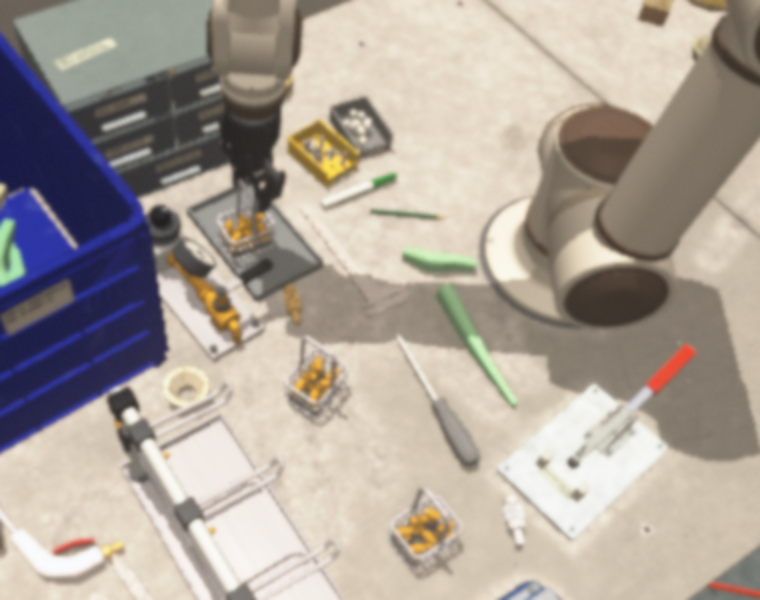

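Request:
move_arm(
  slide=[
    [0,6,6],
    [0,4,3],
  ],
  rot=[
    [0.022,0,-0.018],
    [0.005,0,0],
  ],
  fingers=[0.6,0.6],
)

```text
clock: 14.8
tcp_pos: [0.3805, -0.2771, 0.0655]
eef_rot: [-1.568, 0.005, 1.575]
contact_force: [0.1, -2.2, 0.7]
finger_gap: 0.0345
```

```bash
python3 -c "
from h import *
st()"
```

```text
t 14.80 tcp [ 380.5 -277.1   65.5] rpy [-1.568  0.005  1.575] F [ 0.1 -2.2  0.7] gap 34.5 q [-0.63 -0.11 -0.29  1.39 -0.01 -0.63]
```

The gap dropped to 34.5 mm, so the pads came off the legs just at the floor. I'll open, back up and look.

Request:
move_arm(
  slide=[
    [0,0,0],
    [0,0,0],
    [0,-15,0],
    [0,-45,0],
    [0,-45,0],
  ],
  rot=[
    [0,0,0],
    [0,0,0],
    [0,0,0],
    [0,0,0],
    [0,0,0],
  ],
  fingers=[0,0,0,0,0],
)

```text
clock: 15.3
tcp_pos: [0.377, -0.2738, 0.1674]
eef_rot: [-1.557, -0.003, 1.574]
contact_force: [1.6, -1.2, 0.7]
finger_gap: 0.0856
```

Request:
move_arm(
  slide=[
    [0,-45,0],
    [0,-30,20],
    [0,0,20],
  ],
  rot=[
    [0,0,0],
    [0,0,0],
    [0,0,0],
  ],
  fingers=[0,0,0],
)

```text
clock: 15.6
tcp_pos: [0.3389, -0.2739, 0.2541]
eef_rot: [-1.564, 0.002, 1.577]
contact_force: [0.1, -0.8, 0.1]
finger_gap: 0.0852
```

```bash
python3 -c "
from h import *
st();im,_=snap('wrist','w11.png')"
```

```text
t 15.60 tcp [ 338.9 -273.9  254.1] rpy [-1.564  0.002  1.577] F [ 0.1 -0.8  0.1] gap 85.2 q [-0.68 -0.16  0.03  1.76 -0.01 -0.68]
```

View pics/w11.png

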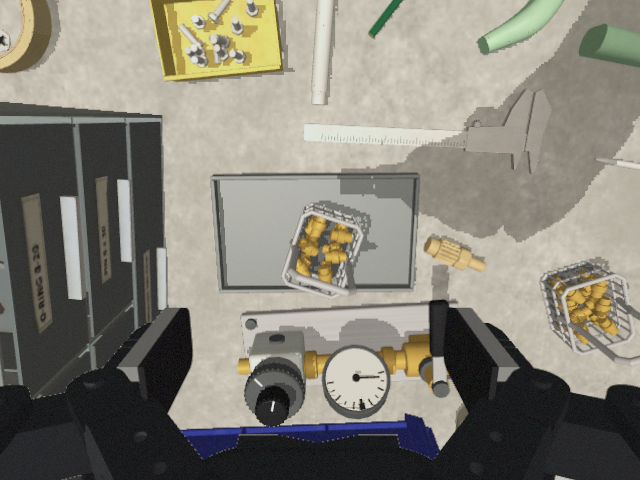

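The basket is in the tray but turned, and I need to see whether it stands upright. One composite crop can show both the basket and the gauge.

```bash
python3 -c "
from h import *
im=cv2.imread('pics/w11.png')
a=cv2.resize(im[195:303,268:383],None,fx=3.6,fy=3.6,interpolation=cv2.INTER_CUBIC)
b=cv2.resize(im[338:424,316:396],None,fx=4.5,fy=4.5,interpolation=cv2.INTER_CUBIC)
c=np.zeros((400,800,3),np.uint8);c[:min(400,a.shape[0]),:a.shape[1]]=a[:400];c[:b.shape[0],430:430+b.shape[1]]=b;cv2.imwrite('pics/c12.png',c);print(a.shape,b.shape)"
```

```text
(389, 414, 3) (387, 360, 3)
```

View pics/c12.png

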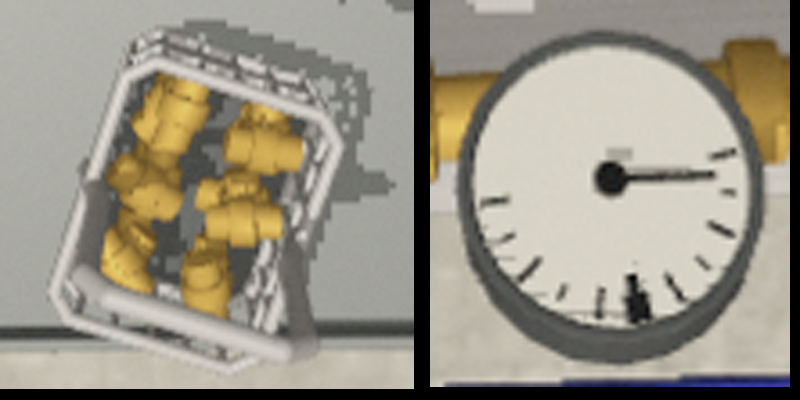

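The basket stands upright, with the bail bar at crop (85,280)–(300,350). On the gauge the dial centre is (611,178) and the needle end (715,174). The ticks run from (722,153) to (494,202), and the set hand at (637,297) is about tick 5.

Run:
```python
from h import *
T=np.load('pics/w11.png.npy')
tk=np.array([(722,153),(728,191),(720,229),(703,262),(675,287),(600,302),(562,291),(528,270),(507,240),(494,202)],float);th=.32*np.array([0,1,2,3,4,6,7,8,9,10])
A=np.c_[np.cos(th),np.sin(th),np.ones(10)]
M,res,_,_=np.linalg.lstsq(A,tk,rcond=None);print('centre',M[2],'resid',np.abs(A@M-tk).max())
inv=np.linalg.inv(M[:2].T)
for n,p in (('needle',(715,174)),('needle2',(680,176.5)),('set',(637,297)),('set2',(636,310))):
    for c in (M[2],np.array([611,178.])):
        v=inv@(np.array(p)-c);print(n,np.arctan2(v[1],v[0]).round(3),end=' ')
    print()
px=lambda u,v:(u/3.6+268,v/3.6+195)
print('rim',(at_z('wrist',[px(*p) for p in [(130,60),(335,130),(235,365),(55,305)]],.05,T)*1000).round(0))
print('bar',(at_z('wrist',[px(*p) for p in [(85,280),(300,350)]],.119,T)*1000).round(0))
# wet_2 bar / others in this view, and top view check
im,_=snap('top','t12.png');b=cv2.imread('pics/top0.png')
d=cv2.absdiff(im,b).max(2)>40
for n,(u,v) in {'w1':(187,291),'w2':(311,284)}.items(): print(n,d[v-25:v+25,u-25:u+25].sum())
```

```text
centre [608.55981472 181.08276347] resid 2.758140195543774
needle 0.17 needle 0.197 
needle2 0.172 needle2 0.214 
set 1.604 set 1.63 
set2 1.636 set2 1.659 
rim [[ 349. -285.   50.]
 [ 367. -234.   50.]
 [ 431. -258.   50.]
 [ 414. -304.   50.]]
bar [[ 382. -292.  119.]
 [ 397. -247.  119.]]
w1 0
w2 6
```

The needle reads about 0.19 rad and the set hand about 1.63. Both wet baskets are unmoved. Next I go to wet_2 at (449,−2), bail yaw 0.345.

Request:
move_arm(
  slide=[
    [38,5,-15],
    [38,5,-15],
    [38,5,-15],
    [38,5,-15],
    [38,5,-15],
  ],
  rot=[
    [0,0,0],
    [0,0,0],
    [0,0,0],
    [0,0,0],
    [0,0,0],
  ],
  fingers=[0,0,0,0,0],
)

```text
clock: 16.2
tcp_pos: [0.4137, -0.0805, 0.2262]
eef_rot: [-1.563, 0.001, 1.564]
contact_force: [1.1, -0.5, 0.3]
finger_gap: 0.0855
```

Request:
move_arm(
  slide=[
    [38,5,-15],
    [34,5,-15],
    [0,0,0],
    [0,0,0],
  ],
  rot=[
    [0,-0.12,0],
    [0,-0.12,0],
    [0,-0.09,0],
    [0,0,0],
  ],
  fingers=[0,0,0,0],
)

```text
clock: 16.6
tcp_pos: [0.4415, 0.0025, 0.2138]
eef_rot: [-1.561, -0.004, 1.913]
contact_force: [-0.2, 1.1, 0.3]
finger_gap: 0.0854
```

```bash
python3 -c "
from h import *
st();plan([.449,-.001,.058],1.915);im,T=snap('wrist','w13.png')
print(proj('wrist',[[.4585,-.027,.115],[.4395,.025,.115]],T))"
```

```text
t 16.60 tcp [441.5   2.5 213.8] rpy [-1.561 -0.004  1.913] F [-0.2  1.1  0.3] gap 85.4 q [ 0.01 -0.16 -0.05  1.69  0.   -0.34]
world d [   7.5   -3.5 -155.8] tool slide [ -6.3 155.7  -7.5] rot [-0.01  -0.002  0.004]
[[263.77324227 239.59179225]
 [349.27325056 238.84048982]]
```

Request:
move_arm(
  slide=[
    [-5,30,-6],
    [-2,35,-3],
    [0,35,0],
    [0,30,0],
    [0,15,0],
  ],
  rot=[
    [-0.01,0,0],
    [0,0,0],
    [0,0,0],
    [0,0,0],
    [0,0,0],
  ],
  fingers=[0,0,0,0,0],
)

```text
clock: 17.15
tcp_pos: [0.454, -0.0038, 0.0671]
eef_rot: [-1.577, -0.002, 1.888]
contact_force: [0.9, 0.9, 0.8]
finger_gap: 0.085
```

```bash
python3 -c "
from h import *
st();plan([.449,-.001,.058],1.915)"
```

```text
t 17.15 tcp [454.   -3.8  67.1] rpy [-1.577 -0.002  1.888] F [0.9 0.9 0.8] gap 85.0 q [-0.01 -0.16 -0.33  1.39  0.   -0.33]
world d [-5.   2.8 -9.1] tool slide [4.2 9.  4. ] rot [ 0.006 -0.027  0.002]
```

Request:
move_arm(
  slide=[
    [4,8,4],
    [0,2,0],
    [0,0,0],
    [0,0,0],
    [0,0,0],
  ],
  rot=[
    [0.008,-0.027,0],
    [0,0,0],
    [0,0,0],
    [0,0,0],
    [0,0,0],
  ],
  fingers=[0,0.3,0.6,0.6,0.6],
  force=60,
)

```text
clock: 17.65
tcp_pos: [0.4483, -0.0028, 0.0572]
eef_rot: [-1.568, -0.002, 1.907]
contact_force: [-0.4, -1.0, -1.9]
finger_gap: 0.0539
```

Request:
move_arm(
  slide=[
    [0,0,0],
    [0,-12,0],
    [0,-15,0],
    [0,-15,0],
  ],
  rot=[
    [0,0,0],
    [0,0,0],
    [0,0,0],
    [0,0,0],
  ],
  fingers=[0.6,0.6,0.6,0.6],
)

```text
clock: 18.05
tcp_pos: [0.4476, -0.0027, 0.101]
eef_rot: [-1.566, -0.003, 1.907]
contact_force: [0.4, -0.1, -1.7]
finger_gap: 0.0537
```

```bash
python3 -c "
from h import *
st();plan([.54,.026,.23],1.56);im,T=snap('wrist','w14.png')"
```

```text
t 18.05 tcp [447.6  -2.7 101. ] rpy [-1.566 -0.003  1.907] F [ 0.4 -0.1 -1.7] gap 53.7 q [-0.01 -0.17 -0.28  1.47  0.   -0.34]
world d [ 92.4  28.7 129. ] tool slide [  -3.1 -129.5  -96.1] rot [-0.005  0.347  0.002]
```

Request:
move_arm(
  slide=[
    [0,-22,0],
    [0,-22,0],
    [0,-20,0],
    [10,0,-28],
    [10,0,-28],
  ],
  rot=[
    [0,0.12,0],
    [0,0.12,0],
    [0,0.11,0],
    [0,0,0],
    [0,0,0],
  ],
  fingers=[0.6,0.6,0.6,0.6,0.6],
)

```text
clock: 18.6
tcp_pos: [0.5057, 0.0157, 0.1752]
eef_rot: [-1.574, -0.001, 1.541]
contact_force: [-0.5, -0.6, -1.5]
finger_gap: 0.0537
```

Request:
move_arm(
  slide=[
    [8,0,-28],
    [0,0,-10],
  ],
  rot=[
    [0,0,0],
    [0,0,0],
  ],
  fingers=[0.6,0.6],
)

```text
clock: 18.8
tcp_pos: [0.5471, 0.0238, 0.1763]
eef_rot: [-1.577, -0.002, 1.541]
contact_force: [-0.4, -0.7, -2.8]
finger_gap: 0.0537
```

```bash
python3 -c "
from h import *
st();plan([.623,.026,.160],1.555)"
```

```text
t 18.80 tcp [547.1  23.8 176.3] rpy [-1.577 -0.002  1.541] F [-0.4 -0.7 -2.8] gap 53.7 q [0.04 0.06 0.09 1.59 0.   0.07]
world d [ 75.9   2.2 -16.3] tool slide [  4.4  16.7 -75.7] rot [ 0.006 -0.014  0.002]
```

Request:
move_arm(
  slide=[
    [2,4,-24],
    [1,3,-24],
    [0,2,-20],
    [0,0,-5],
  ],
  rot=[
    [0.006,-0.014,0],
    [0,0,0],
    [0,0,0],
    [0,0,0],
  ],
  fingers=[0.6,0.6,0.6,0.6],
)

```text
clock: 19.2
tcp_pos: [0.6225, 0.0252, 0.1677]
eef_rot: [-1.57, -0.001, 1.557]
contact_force: [1.0, 0.3, -3.0]
finger_gap: 0.0538
```

```bash
python3 -c "
from h import *
st();plan([.622,.026,.122],1.555)"
```

```text
t 19.20 tcp [622.5  25.2 167.7] rpy [-1.570e+00 -1.000e-03  1.557e+00] F [ 1.   0.3 -3. ] gap 53.8 q [0.04 0.26 0.29 1.61 0.   0.05]
world d [ -0.5   0.8 -45.7] tool slide [ 0.7 45.7  0.5] rot [-0.001  0.002  0.001]
```

Request:
move_arm(
  slide=[
    [0,14,0],
    [0,14,0],
    [0,8,0],
    [0,5,0],
  ],
  rot=[
    [0,0,0],
    [0,0,0],
    [0,0,0],
    [0,0,0],
  ],
  fingers=[0.6,0.6,0.6,0.6],
)

```text
clock: 19.6
tcp_pos: [0.6202, 0.0249, 0.1237]
eef_rot: [-1.568, -0.001, 1.556]
contact_force: [-0.8, -0.2, -2.7]
finger_gap: 0.0538
```

```bash
python3 -c "
from h import *
st();plan([.622,.026,.122],1.555)"
```

```text
t 19.60 tcp [620.2  24.9 123.7] rpy [-1.568e+00 -1.000e-03  1.556e+00] F [-0.8 -0.2 -2.7] gap 53.8 q [0.04 0.25 0.19 1.52 0.   0.05]
world d [ 1.8  1.1 -1.7] tool slide [ 1.1  1.7 -1.8] rot [-0.003  0.001  0.001]
```

Request:
move_arm(
  slide=[
    [0,4,-2],
  ],
  rot=[
    [0,0,0],
  ],
  fingers=[0.6],
)

```text
clock: 19.7
tcp_pos: [0.6214, 0.0248, 0.1198]
eef_rot: [-1.568, -0.001, 1.556]
contact_force: [-8.8, -0.9, 27.9]
finger_gap: 0.0537
```

Request:
move_arm(
  slide=[
    [0,3,0],
  ],
  rot=[
    [0,0,0],
  ],
  fingers=[0.6],
)

```text
clock: 19.8
tcp_pos: [0.6218, 0.0249, 0.1196]
eef_rot: [-1.572, -0.002, 1.556]
contact_force: [-5.7, -0.8, 25.5]
finger_gap: 0.0542
```

Contact with the hook at TCP z = 0.120, so the bar is on its seat. Release and back out.

Request:
move_arm(
  slide=[
    [0,-1,0],
    [0,0,0],
    [0,0,0],
    [0,0,0],
  ],
  rot=[
    [0,0,0],
    [0,0,0],
    [0,0,0],
    [0,0,0],
  ],
  fingers=[0.6,0.3,0,0],
)

```text
clock: 20.2
tcp_pos: [0.6223, 0.0249, 0.1231]
eef_rot: [-1.576, -0.002, 1.556]
contact_force: [0.8, -0.4, -0.0]
finger_gap: 0.0852
```

Request:
move_arm(
  slide=[
    [0,-20,0],
    [0,-35,0],
    [0,-40,0],
    [20,-20,20],
    [40,0,30],
  ],
  rot=[
    [0,0,0],
    [0,0,0],
    [0,0,0],
    [0,0,0],
    [0,0,0],
  ],
  fingers=[0,0,0,0,0],
)

```text
clock: 20.7
tcp_pos: [0.573, 0.0832, 0.2382]
eef_rot: [-1.571, -0.001, 1.551]
contact_force: [0.2, 0.4, -0.4]
finger_gap: 0.0855
```

```bash
python3 -c "
from h import *
st();plan([.453,.232,.2],1.571);im,T=snap('wrist','w15.png')"
```

```text
t 20.70 tcp [573.   83.2 238.2] rpy [-1.571e+00 -1.000e-03  1.551e+00] F [ 0.2  0.4 -0.4] gap 85.5 q [0.14 0.17 0.33 1.73 0.   0.16]
world d [-120.   148.8  -38.2] tool slide [146.3  38.4 123. ] rot [-0.    -0.02   0.001]
```

Request:
move_arm(
  slide=[
    [40,10,28],
    [40,10,30],
    [40,0,30],
    [25,0,30],
    [0,0,0],
  ],
  rot=[
    [0,-0.02,0],
    [0,0,0],
    [0,0,0],
    [0,0,0],
    [0,0,0],
  ],
  fingers=[0,0,0,0,0],
)

```text
clock: 21.25
tcp_pos: [0.4492, 0.235, 0.2182]
eef_rot: [-1.57, -0.004, 1.576]
contact_force: [0.7, -0.1, 0.8]
finger_gap: 0.0852
```

```bash
python3 -c "
from h import *
st();im,T=snap('wrist','w16.png');plan([.453,.232,.2],1.571)
p=proj('wrist',[[.453,.236,.115],[.453,.208,.115],[.453,.264,.115],[.453,.232,0]],T);print(p)
u,v=p[0].astype(int);a=im[max(0,v-110):v+110,u-130:u+130]
t,_=snap('top','t16.png');w=cv2.imread('pics/w15.png');o=t[120:230,230:350]
c=np.zeros((560,800,3),np.uint8)
a=cv2.resize(a,None,fx=1.6,fy=1.6);c[:a.shape[0],:a.shape[1]]=a
o=cv2.resize(o,None,fx=3,fy=3,interpolation=cv2.INTER_CUBIC);c[:o.shape[0],430:430+o.shape[1]]=o
cv2.imwrite('pics/c17.png',c);print(u-130,max(0,v-110),a.shape)"
```

```text
t 21.25 tcp [449.2 235.  218.2] rpy [-1.57  -0.004  1.576] F [ 0.7 -0.1  0.8] gap 85.2 q [ 0.48 -0.01  0.09  1.68  0.    0.47]
world d [  2.5  -2.1 -18.1] tool slide [-2.2 18.1 -2.5] rot [-0.001  0.005  0.004]
[[316.93622192 233.48148036]
 [274.21350362 233.30616644]
 [359.60015404 233.65484252]
 [312.0865526  199.87762193]]
186 123 (352, 416, 3)
```

View pics/c17.png

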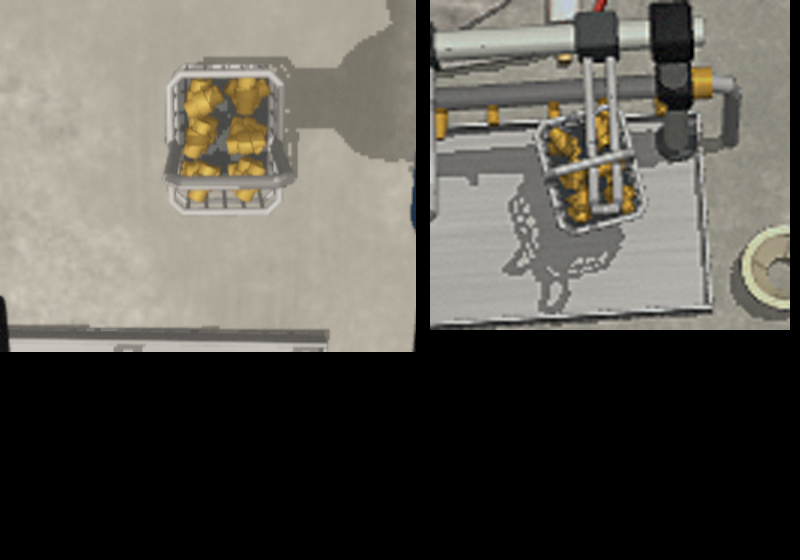

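wet_2 hangs on the right hook: the bar crosses the hook at crop (590,165). wet_1's bar runs (166,180)–(292,178) in the crop, which puts its centre at about (454,243) with yaw 0.

Request:
move_arm(
  slide=[
    [6,30,-4],
    [2,35,0],
    [0,35,0],
    [0,30,0],
    [0,20,0],
  ],
  rot=[
    [0,0,0],
    [0,0,0],
    [0,0,0],
    [0,0,0],
    [0,0,0],
  ],
  fingers=[0,0,0,0,0],
)

```text
clock: 21.85
tcp_pos: [0.4627, 0.2388, 0.0657]
eef_rot: [-1.578, -0.005, 1.568]
contact_force: [0.0, 0.4, 0.2]
finger_gap: 0.0853
```

```bash
python3 -c "
from h import *
st();plan([.454,.243,.058],1.585)"
```

```text
t 21.85 tcp [462.7 238.8  65.7] rpy [-1.578 -0.005  1.568] F [0.  0.4 0.2] gap 85.3 q [ 0.48  0.   -0.19  1.37  0.    0.48]
world d [-8.7  4.2 -7.7] tool slide [4.2 7.6 8.7] rot [ 0.007 -0.017  0.005]
```

Request:
move_arm(
  slide=[
    [4,8,9],
    [0,2,0],
    [0,0,0],
    [0,0,0],
    [0,0,0],
  ],
  rot=[
    [0.008,-0.017,0.005],
    [0,0,0],
    [0,0,0],
    [0,0,0],
    [0,0,0],
  ],
  fingers=[0,0.3,0.6,0.6,0.6],
  force=60,
)

```text
clock: 22.35
tcp_pos: [0.4548, 0.2406, 0.0544]
eef_rot: [-1.567, 0.001, 1.582]
contact_force: [-0.1, -0.1, -2.7]
finger_gap: 0.054
```

Request:
move_arm(
  slide=[
    [0,0,0],
    [0,-12,0],
    [0,-20,0],
    [0,-25,0],
    [0,-25,0],
  ],
  rot=[
    [0,0,0],
    [0,0,0],
    [0,0,0],
    [0,0,0],
    [0,0,0],
  ],
  fingers=[0.6,0.6,0.6,0.6,0.6],
)

```text
clock: 22.85
tcp_pos: [0.4537, 0.2398, 0.1391]
eef_rot: [-1.563, 0.004, 1.583]
contact_force: [-0.5, 0.8, -3.1]
finger_gap: 0.0541
```

```bash
python3 -c "
from h import *
st();plan([.54,.242,.173],1.555)"
```

```text
t 22.85 tcp [453.7 239.8 139.1] rpy [-1.563  0.004  1.583] F [-0.5  0.8 -3.1] gap 54.1 q [ 0.49 -0.01 -0.05  1.53  0.    0.47]
world d [86.3  2.2 33.9] tool slide [  1.1 -34.6 -86. ] rot [-0.007  0.028 -0.004]
```

Request:
move_arm(
  slide=[
    [1,-20,0],
    [0,-14,-20],
    [0,0,-30],
    [0,0,-30],
    [0,0,-15],
  ],
  rot=[
    [-0.007,0.028,0],
    [0,0,0],
    [0,0,0],
    [0,0,0],
    [0,0,0],
  ],
  fingers=[0.6,0.6,0.6,0.6,0.6],
)

```text
clock: 23.35
tcp_pos: [0.5521, 0.2406, 0.1871]
eef_rot: [-1.583, -0.002, 1.556]
contact_force: [-0.9, 0.5, -3.2]
finger_gap: 0.0539
```

```bash
python3 -c "
from h import *
st();plan([.625,.242,.165],1.555)
im,T=snap('wrist','w18.png')
P=[[.599,.242,.195],[.599,.132,.195]];print(proj('wrist',P,T).round(0),proj('top',P).round(0))"
```

```text
t 23.35 tcp [552.1 240.6 187.1] rpy [-1.583 -0.002  1.556] F [-0.9  0.5 -3.2] gap 53.9 q [ 0.41  0.19  0.26  1.62 -0.    0.43]
world d [ 72.9   1.4 -22.1] tool slide [  2.5  22.9 -72.6] rot [0.012 0.001 0.002]
[[321. 398.]
 [ 65. 402.]] [[163. 197.]
 [226. 192.]]
```

Request:
move_arm(
  slide=[
    [3,8,-22],
    [0,6,-22],
    [0,4,-20],
    [0,2,-6],
  ],
  rot=[
    [0.012,0,0],
    [0,0,0],
    [0,0,0],
    [0,0,0],
  ],
  fingers=[0.6,0.6,0.6,0.6],
)

```text
clock: 23.8
tcp_pos: [0.6247, 0.2426, 0.1702]
eef_rot: [-1.571, -0.003, 1.556]
contact_force: [0.1, -0.6, -3.3]
finger_gap: 0.0538
```

```bash
python3 -c "
from h import *
st();plan([.625,.243,.122],1.555)"
```

```text
t 23.80 tcp [624.7 242.6 170.2] rpy [-1.571 -0.003  1.556] F [ 0.1 -0.6 -3.3] gap 53.8 q [0.37 0.38 0.45 1.64 0.   0.38]
world d [  0.3   0.4 -48.2] tool slide [ 0.3 48.2 -0.3] rot [0.    0.001 0.003]
```

Request:
move_arm(
  slide=[
    [0,14,0],
    [0,14,0],
    [0,8,0],
    [0,6,-2],
  ],
  rot=[
    [0,0,0],
    [0,0,0],
    [0,0,0],
    [0,0,0],
  ],
  fingers=[0.6,0.6,0.6,0.6],
)

```text
clock: 24.2
tcp_pos: [0.6261, 0.2429, 0.1288]
eef_rot: [-1.572, -0.004, 1.556]
contact_force: [-0.6, 0.2, -2.9]
finger_gap: 0.0544
```

Request:
move_arm(
  slide=[
    [0,3,-1],
  ],
  rot=[
    [0,0,0],
  ],
  fingers=[0.6],
)

```text
clock: 24.3
tcp_pos: [0.6267, 0.2429, 0.1253]
eef_rot: [-1.572, -0.003, 1.556]
contact_force: [0.7, -0.6, -3.2]
finger_gap: 0.0538
```

Request:
move_arm(
  slide=[
    [0,3,0],
  ],
  rot=[
    [0,0,0],
  ],
  fingers=[0.6],
)

```text
clock: 24.4
tcp_pos: [0.6267, 0.243, 0.1225]
eef_rot: [-1.572, -0.003, 1.556]
contact_force: [0.2, 0.2, -3.3]
finger_gap: 0.0538
```

Request:
move_arm(
  slide=[
    [0,2,0],
  ],
  rot=[
    [0,0,0],
  ],
  fingers=[0.6],
)

```text
clock: 24.5
tcp_pos: [0.6266, 0.2431, 0.1206]
eef_rot: [-1.572, -0.004, 1.556]
contact_force: [0.1, -0.5, -2.6]
finger_gap: 0.0542
```

Request:
move_arm(
  slide=[
    [0,3,0],
  ],
  rot=[
    [0,0,0],
  ],
  fingers=[0.6],
)

```text
clock: 24.6
tcp_pos: [0.6268, 0.2432, 0.1179]
eef_rot: [-1.573, -0.004, 1.556]
contact_force: [-0.9, 0.1, -2.2]
finger_gap: 0.0543
```

Request:
move_arm(
  slide=[
    [0,2,0],
  ],
  rot=[
    [0,0,0],
  ],
  fingers=[0.6],
)

```text
clock: 24.7
tcp_pos: [0.627, 0.2432, 0.1172]
eef_rot: [-1.575, -0.004, 1.556]
contact_force: [-4.3, -1.9, 10.9]
finger_gap: 0.0544
```

The bar is seated on the left hook with about 11 N up. Release, retreat, and head for the valve.

Request:
move_arm(
  slide=[
    [0,-1,0],
    [0,0,0],
    [0,0,0],
    [0,0,0],
  ],
  rot=[
    [0,0,0],
    [0,0,0],
    [0,0,0],
    [0,0,0],
  ],
  fingers=[0.6,0.3,0,0],
)

```text
clock: 25.1
tcp_pos: [0.6277, 0.2435, 0.1199]
eef_rot: [-1.577, -0.006, 1.556]
contact_force: [-0.7, 0.4, 0.8]
finger_gap: 0.0846
```

Request:
move_arm(
  slide=[
    [0,-20,0],
    [0,-35,0],
    [0,-40,0],
    [-20,-25,20],
    [-40,0,25],
  ],
  rot=[
    [0,0,0],
    [0,0,0],
    [0,0,0],
    [0,0,0],
    [0,0,0],
  ],
  fingers=[0,0,0,0,0],
)

```text
clock: 25.6
tcp_pos: [0.5814, 0.1855, 0.2395]
eef_rot: [-1.573, -0.004, 1.56]
contact_force: [-0.1, -1.0, 0.3]
finger_gap: 0.0853
```

Request:
move_arm(
  slide=[
    [-40,0,20],
    [-44,0,16],
    [-44,0,16],
    [-44,0,16],
    [-44,0,16],
  ],
  rot=[
    [0,0,0],
    [0,0,0],
    [0,0,0],
    [0,0,0],
    [0,0,0],
  ],
  fingers=[0,1,1,1,1],
)

```text
clock: 26.1
tcp_pos: [0.4913, -0.035, 0.2402]
eef_rot: [-1.578, -0.005, 1.565]
contact_force: [0.3, -0.6, -0.2]
finger_gap: 0.0282
```

```bash
python3 -c "
from h import *
st();plan([.430,-.192,.19],1.571)
snap('top','t19.png')"
```

```text
t 26.10 tcp [491.3 -35.  240.2] rpy [-1.578 -0.005  1.565] F [ 0.3 -0.6 -0.2] gap 28.2 q [-0.07 -0.04  0.11  1.71  0.01 -0.07]
world d [ -61.3 -157.   -50.2] tool slide [-157.6   49.    60.7] rot [ 0.008 -0.006  0.004]
```

Request:
move_arm(
  slide=[
    [-38,10,16],
    [-40,10,16],
    [-40,10,15],
    [-36,15,12],
    [0,0,0],
  ],
  rot=[
    [0.008,-0.006,0.004],
    [0,0,0],
    [0,0,0],
    [0,0,0],
    [0,0,0],
  ],
  fingers=[1,1,1,1,1],
)

```text
clock: 26.65
tcp_pos: [0.4264, -0.2013, 0.1959]
eef_rot: [-1.575, 0.003, 1.565]
contact_force: [0.4, 1.1, -0.3]
finger_gap: 0.0
```

```bash
python3 -c "
from h import *
st();plan([.430,-.194,.055],1.571)"
```

```text
t 26.65 tcp [ 426.4 -201.3  195.9] rpy [-1.575  0.003  1.565] F [ 0.4  1.1 -0.3] gap 0.0 q [-0.44 -0.11 -0.04  1.63 -0.   -0.43]
world d [   3.6    7.3 -140.9] tool slide [  7.8 140.9  -3. ] rot [ 0.004 -0.006 -0.003]
```

Request:
move_arm(
  slide=[
    [4,35,-2],
    [2,35,0],
    [0,35,0],
    [0,25,0],
    [0,8,0],
  ],
  rot=[
    [0.004,-0.006,0],
    [0,0,0],
    [0,0,0],
    [0,0,0],
    [0,0,0],
  ],
  fingers=[1,1,1,1,1],
)

```text
clock: 27.15
tcp_pos: [0.431, -0.1963, 0.057]
eef_rot: [-1.578, 0.006, 1.568]
contact_force: [1.0, 1.0, -0.2]
finger_gap: 0.0001
```

Request:
move_arm(
  slide=[
    [15,2,-3],
    [15,2,-5],
    [15,2,-6],
    [15,2,-6],
    [15,1,-6],
  ],
  rot=[
    [0,0,0],
    [0,0,0],
    [0,0,0],
    [0,0,0],
    [0,0,0],
  ],
  fingers=[1,1,1,1,1],
)

```text
clock: 27.65
tcp_pos: [0.4593, -0.12, 0.0516]
eef_rot: [-1.58, 0.009, 1.565]
contact_force: [0.0, -1.8, -0.3]
finger_gap: 0.0
```

```bash
python3 -c "
from h import *
st();plan([.474,-.097,.055],1.571)"
```

```text
t 27.65 tcp [ 459.3 -120.    51.6] rpy [-1.58   0.009  1.565] F [ 0.  -1.8 -0.3] gap 0.0 q [-0.25 -0.11 -0.32  1.35 -0.01 -0.25]
world d [14.7 23.   3.4] tool slide [ 23.   -3.5 -14.6] rot [ 0.009 -0.006 -0.009]
```

Request:
move_arm(
  slide=[
    [12,-2,-8],
    [12,-1,-8],
    [0,0,-5],
    [0,0,-5],
  ],
  rot=[
    [0.009,-0.006,-0.009],
    [0,0,0],
    [0,0,0],
    [0,0,0],
  ],
  fingers=[1,1,1,1],
)

```text
clock: 28.05
tcp_pos: [0.4798, -0.0922, 0.0568]
eef_rot: [-1.554, -0.0, 1.575]
contact_force: [-39.0, -7.2, 16.8]
finger_gap: -0.0001
```

Request:
move_arm(
  slide=[
    [0,0,-4],
  ],
  rot=[
    [0,0,0],
  ],
  fingers=[1],
)

```text
clock: 28.15
tcp_pos: [0.4791, -0.0923, 0.057]
eef_rot: [-1.543, 0.0, 1.575]
contact_force: [-26.7, -3.4, 14.2]
finger_gap: 0.0001
```

The lever is against its open stop. Back off, raise, and work out the knob position.

Request:
move_arm(
  slide=[
    [0,0,20],
    [0,-30,15],
    [-10,-45,0],
    [-30,-45,0],
    [-40,-25,0],
  ],
  rot=[
    [-0.028,0,0],
    [0,0,0],
    [0,0,0],
    [0,0,0],
    [0,0,0],
  ],
  fingers=[1,1,0.5,0,0],
)

```text
clock: 28.65
tcp_pos: [0.4422, -0.1687, 0.2022]
eef_rot: [-1.561, -0.004, 1.583]
contact_force: [0.8, 0.5, 0.9]
finger_gap: 0.043
```

Request:
move_arm(
  slide=[
    [-45,0,0],
    [-40,0,0],
    [0,0,0],
  ],
  rot=[
    [0,0,0],
    [0,0,0],
    [0,0,0],
  ],
  fingers=[0,0,0],
)

```text
clock: 28.95
tcp_pos: [0.4462, -0.2613, 0.2098]
eef_rot: [-1.572, 0.001, 1.583]
contact_force: [0.5, 0.7, -0.5]
finger_gap: 0.0846
```

Run:
```python
from h import *
st()
im,T=snap('wrist','w20.png')
T11=np.load('pics/w11.png.npy');w=cv2.imread('pics/w11.png')
print('knob w11',(at_z('wrist',[(272,405)],.1105,T11)*1000).round(0))
print(proj('wrist',[[.509,-.309,.1105],[.500,-.161,.088],[.493,-.235,.09]],T).round(0))
t,_=snap('top','t20.png');b=cv2.imread('pics/top0.png')
print('lever diff',(cv2.absdiff(t,b).max(2)[243:262,345:375]>40).sum())
t19=cv2.imread('pics/t19.png')
# knob top: find white line in region of w11 and w20
def composite():
    p=proj('wrist',[[.509,-.309,.1105],[.493,-.235,.09]],T)
    (u,v),(u2,v2)=p.astype(int)
    a=im[max(0,v-60):v+60,max(0,u-65):u+65];d=im[max(0,v2-60):v2+60,u2-60:u2+60]
    o=t19[130:240,150:270]
    c=np.zeros((600,800,3),np.uint8)
    for q,x,y,f in ((a,0,0,3.0),(d,400,0,3.0),(o,0,365,2.1)):
        q=cv2.resize(q,None,fx=f,fy=f,interpolation=cv2.INTER_CUBIC);q=q[:600-y,:800-x];c[y:y+q.shape[0],x:x+q.shape[1]]=q
    print('origins',max(0,u-65),max(0,v-60),u2-60,max(0,v2-60))
    cv2.imwrite('pics/c21.png',c)
composite()
```

```text
t 28.95 tcp [ 446.2 -261.3  209.8] rpy [-1.572e+00  1.000e-03  1.583e+00] F [ 0.5  0.7 -0.5] gap 84.6 q [-0.53  0.01  0.1   1.66 -0.   -0.54]
knob w11 [[ 504. -311.  110.]]
[[245. 317.]
 [453. 294.]
 [352. 285.]]
lever diff 55
origins 180 256 291 224
```

View pics/c21.png

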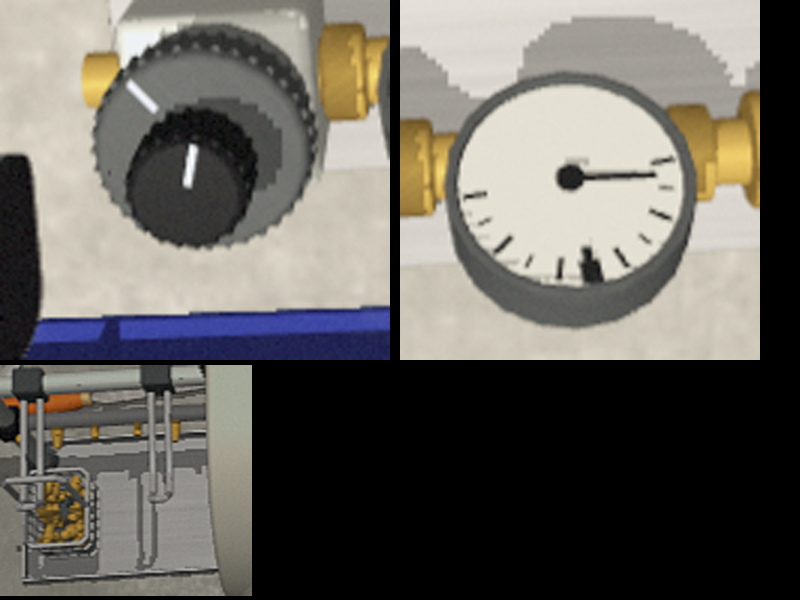

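The composite shows, in crop pixels: knob top centre (188,187), with its white line from (193,145) to (187,187), and the ring face centre about (205,148). The needle is still near tick 0.6 at (655,175), and the set hand at (592,265). wet_1 hangs on the left hook.

Run:
```python
from h import *
T=np.load('pics/w20.png.npy')
f=lambda u,v:(180+u/3,256+v/3)
k=at_z('wrist',[f(188,187)],.1105,T)[0]; r=at_z('wrist',[f(205,148)],.088,T)[0]
m=at_z('wrist',[f(193,145),f(187,187)],.1105,T); rm=at_z('wrist',[f(130,85),f(155,110)],.088,T)
print((k*1000).round(1),(r*1000).round(1),(m*1000).round(1),(rm*1000).round(1))
print(np.linalg.norm(m[0]-m[1]))
plan([k[0],k[1],.16],1.571)
```

```text
[ 510.2 -310.9  110.5] [ 511.1 -310.5   88. ] [[ 499.7 -309.4  110.5]
 [ 510.2 -311.1  110.5]] [[ 494.6 -328.1   88. ]
 [ 501.1 -322.4   88. ]]
0.010618570587887463
world d [ 64.1 -52.6 -49.7] tool slide [-53.5  49.7 -63.4] rot [0.    0.014 0.   ]
```

Request:
move_arm(
  slide=[
    [-20,0,-24],
    [-20,10,-24],
    [-14,20,-16],
    [0,15,0],
    [0,0,0],
  ],
  rot=[
    [0,0,0],
    [0,0,0],
    [0,0,0],
    [0,0,0],
    [0,0,0],
  ],
  fingers=[0.5,0.5,0.5,0.5,0.5],
  force=25,
)

```text
clock: 29.55
tcp_pos: [0.5147, -0.3074, 0.1657]
eef_rot: [-1.573, -0.002, 1.591]
contact_force: [-0.4, 1.1, 0.0]
finger_gap: 0.043
```

```bash
python3 -c "
from h import *
st();plan([.5105,-.3107,.095],1.571)"
```

```text
t 29.55 tcp [ 514.7 -307.4  165.7] rpy [-1.573 -0.002  1.591] F [-0.4  1.1  0. ] gap 43.0 q [-0.54  0.19  0.21  1.59  0.   -0.56]
world d [ -4.2  -3.3 -70.7] tool slide [-3.3 70.7  4.4] rot [0.003 0.02  0.002]
```

Request:
move_arm(
  slide=[
    [-3,20,4],
    [0,20,0],
    [0,18,0],
    [0,6,0],
  ],
  rot=[
    [0.003,0.02,0],
    [0,0,0],
    [0,0,0],
    [0,0,0],
  ],
  fingers=[0.5,0.5,0.5,0.5],
)

```text
clock: 29.95
tcp_pos: [0.5107, -0.3061, 0.1048]
eef_rot: [-1.574, -0.0, 1.574]
contact_force: [-0.3, 0.1, 0.6]
finger_gap: 0.0428
```

```bash
python3 -c "
from h import *
st();plan([.5105,-.3107,.075],1.571)"
```

```text
t 29.95 tcp [ 510.7 -306.1  104.8] rpy [-1.574 -0.     1.574] F [-0.3  0.1  0.6] gap 42.8 q [-0.54  0.18  0.08  1.47  0.   -0.54]
world d [ -0.2  -4.6 -29.8] tool slide [-4.6 29.8  0.3] rot [0.003 0.003 0.   ]
```

Request:
move_arm(
  slide=[
    [-5,10,0],
    [0,8,0],
  ],
  rot=[
    [0.003,0,0],
    [0,0,0],
  ],
  fingers=[0.5,0.5],
)

```text
clock: 30.15
tcp_pos: [0.5112, -0.3105, 0.0886]
eef_rot: [-1.573, 0.001, 1.576]
contact_force: [-0.7, 0.5, -1.4]
finger_gap: 0.0425
```

Request:
move_arm(
  slide=[
    [0,8,0],
  ],
  rot=[
    [0,0,0],
  ],
  fingers=[0.5],
)

```text
clock: 30.25
tcp_pos: [0.5115, -0.3105, 0.0809]
eef_rot: [-1.574, 0.001, 1.576]
contact_force: [0.2, -0.2, -0.1]
finger_gap: 0.0426
```

Request:
move_arm(
  slide=[
    [0,5,0],
  ],
  rot=[
    [0,0,0],
  ],
  fingers=[0.5],
)

```text
clock: 30.35
tcp_pos: [0.5115, -0.3105, 0.0755]
eef_rot: [-1.574, 0.001, 1.576]
contact_force: [-1.0, 0.5, 0.1]
finger_gap: 0.0429
```

Request:
move_arm(
  slide=[
    [0,5,0],
  ],
  rot=[
    [0,0,0],
  ],
  fingers=[0.5],
)

```text
clock: 30.45
tcp_pos: [0.5116, -0.3106, 0.0704]
eef_rot: [-1.575, 0.002, 1.576]
contact_force: [0.5, 0.1, 0.5]
finger_gap: 0.0429
```

Request:
move_arm(
  slide=[
    [0,3,0],
  ],
  rot=[
    [0,0,0],
  ],
  fingers=[0.5],
)

```text
clock: 30.55
tcp_pos: [0.5116, -0.3106, 0.0669]
eef_rot: [-1.574, 0.001, 1.576]
contact_force: [-0.6, -0.5, -0.0]
finger_gap: 0.0432
```

Request:
move_arm(
  slide=[
    [0,0,0],
    [0,0,0],
    [0,0,0],
  ],
  rot=[
    [0,0,0],
    [0,0,0],
    [0,0,0],
  ],
  fingers=[0.85,0.85,0.85],
)

```text
clock: 30.85
tcp_pos: [0.5115, -0.3132, 0.0671]
eef_rot: [-1.574, 0.006, 1.574]
contact_force: [0.8, 3.4, -1.3]
finger_gap: 0.0265
```

```bash
python3 -c "
from h import *
st()"
```

```text
t 30.85 tcp [ 511.5 -313.2   67.1] rpy [-1.574  0.006  1.574] F [ 0.8  3.4 -1.3] gap 26.5 q [-0.55  0.19  0.02  1.39 -0.   -0.55]
```

The knob is gripped (gap 26.5 mm). Turn clockwise in stages and watch the height.

Request:
move_arm(
  slide=[
    [0,0,0],
    [0,0,0],
    [0,0,0],
    [0,0,0],
    [0,0,0],
  ],
  rot=[
    [0,0.14,0],
    [0,0.14,0],
    [0,0.14,0],
    [0,0.14,0],
    [0,0.14,0],
  ],
  fingers=[0.85,0.85,0.85,0.85,0.85],
)

```text
clock: 31.35
tcp_pos: [0.5118, -0.3122, 0.0671]
eef_rot: [-1.576, -0.0, 0.851]
contact_force: [0.4, -0.3, -2.3]
finger_gap: 0.0267
```

```bash
python3 -c "
from h import *
st();y=arm.sense()['eef_rot'][2];plan([.5115,-.3120,.067],y)"
```

```text
t 31.35 tcp [ 511.8 -312.2   67.1] rpy [-1.576 -0.     0.851] F [ 0.4 -0.3 -2.3] gap 26.7 q [-0.55  0.19  0.02  1.39 -0.    0.17]
world d [-0.3  0.2 -0.1] tool slide [-0.1  0.1  0.4] rot [ 0.005 -0.     0.   ]
```

Request:
move_arm(
  slide=[
    [0,0,0],
    [0,0,0],
    [0,0,0],
    [0,0,0],
    [0,0,0],
  ],
  rot=[
    [0.005,0.14,0],
    [0,0.14,0],
    [0,0.14,0],
    [0,0.14,0],
    [0,0.14,0],
  ],
  fingers=[0.85,0.85,0.85,0.85,0.85],
)

```text
clock: 31.85
tcp_pos: [0.5126, -0.3116, 0.0671]
eef_rot: [-1.57, -0.002, 0.122]
contact_force: [0.9, -0.9, -3.3]
finger_gap: 0.0264
```

Request:
move_arm(
  slide=[
    [0,0,0],
    [0,0,0],
  ],
  rot=[
    [0,0.14,0],
    [0,0.14,0],
  ],
  fingers=[0.85,0.85],
)

```text
clock: 32.05
tcp_pos: [0.513, -0.3116, 0.0671]
eef_rot: [-1.569, -0.002, -0.17]
contact_force: [1.2, -0.4, -0.7]
finger_gap: 0.0266
```

Run:
```python
from h import *
st()
im,T=snap('wrist','w22.png')
# dial frame: from w20 fit: need 3D dial; assume centre & plane from ticks in w11 and w20 triangulated
T1=np.load('pics/w11.png.npy');T2=np.load('pics/w20.png.npy')
f1=lambda p:((p[0]-430)/4.5+316,p[1]/4.5+338)
f2=lambda p:((p[0]-400)/3+291,p[1]/3+224)
a=[(722,153),(720,229),(675,287),(600,302),(528,270),(494,202),(611,178)]
b=[(663,160),(660,215),(621,257),(560,267),(504,244),(475,195),(570,178)]
X=np.array([tri([('wrist',f1(p),T1),('wrist',f2(q),T2)]) for p,q in zip(a,b)]);print((X*1000).round(0))
print(proj('wrist',X,T).round(0), proj('top',X).round(1))
```

```text
t 32.05 tcp [ 513.  -311.6   67.1] rpy [-1.569 -0.002 -0.17 ] F [ 1.2 -0.4 -0.7] gap 26.6 q [-0.55  0.2   0.03  1.4   0.    1.19]
[[ 490. -216.   80.]
 [ 500. -218.   91.]
 [ 507. -227.   99.]
 [ 508. -242.  102.]
 [ 505. -255.   97.]
 [ 497. -262.   87.]
 [ 493. -239.   84.]]
[[201.  54.]
 [225.  49.]
 [251.  76.]
 [265. 126.]
 [265. 171.]
 [249. 191.]
 [226. 123.]] [[419.9 251.1]
 [421.2 244.9]
 [426.7 239.9]
 [434.6 238.2]
 [441.1 239.9]
 [443.8 245. ]
 [431.7 248. ]]
```

```bash
cat > g.py <<'E'
from h import *
def gauge(fn,seed,first):
    im=cv2.imread('pics/'+fn); g=im.min(2)
    m=((g>150)).astype(np.uint8); n,l,s,c=cv2.connectedComponentsWithStats(m[:, :])
    best=None
    y0,x0=int(seed[1]),int(seed[0]); w=l[max(0,y0-30):y0+30,max(0,x0-30):x0+30]; ids,ct=np.unique(w[w>0],return_counts=True); k=ids[ct.argmax()]
    cnt=max(cv2.findContours((l==k).astype(np.uint8),cv2.RETR_EXTERNAL,cv2.CHAIN_APPROX_NONE)[0],key=cv2.contourArea)
    e=cv2.fitEllipse(cv2.convexHull(cnt)); print('ellipse',np.round(e[0],1),np.round(e[1],1),round(e[2]), 'area',s[k,4])
    a=np.deg2rad(e[2]); A=np.array([[np.cos(a),-np.sin(a)],[np.sin(a),np.cos(a)]])@np.diag(np.array(e[1])/2); c0=np.array(e[0])
    B=A@A.T; L=np.linalg.cholesky(B) # unit circle -> ellipse (rotation free)
    v=np.linalg.solve(L,np.array(first)-c0); t0=np.arctan2(v[1],v[0])
    th=np.arange(-.4,4.2,.01); gb=cv2.cvtColor(im,cv2.COLOR_BGR2GRAY).astype(np.float32)
    def prof(r0,r1):
        P=[]
        for r in np.linspace(r0,r1,8):
            q=(L@np.array([np.cos(th+t0),np.sin(th+t0)])*r)+c0[:,None]
            P.append(cv2.remap(gb,q[0].astype(np.float32)[None],q[1].astype(np.float32)[None],cv2.INTER_LINEAR)[0])
        return np.mean(P,0)
    from scipy.signal import find_peaks
    for n,(r0,r1) in {'needle':(.35,.55),'mid':(.6,.68),'rim':(.8,.92)}.items():
        p=prof(r0,r1); d=np.median(p)-p; pk,pr=find_peaks(d,height=18,distance=8,width=1)
        print(n,[(round(float(th[i]),2),int(d[i]),round(float(wd)*.01,2)) for i,wd in zip(pk,pr['widths'])])
E
python3 - <<'E'
from g import *
gauge('w20.png',(348,284),((663-400)/3+291,160/3+224))
gauge('w22.png',(226,118),(201,54))
E
```

```text
ellipse [347.4 285.3] [66.9 74.8] 94 area 3609
needle [(0.07, 154, 0.17)]
mid [(0.12, 175, 0.08), (1.64, 122, 0.14)]
rim [(-0.01, 125, 0.06), (0.3, 70, 0.06), (0.63, 139, 0.06), (0.96, 76, 0.06), (1.29, 139, 0.06), (1.59, 186, 0.03), (1.67, 187, 0.21), (1.97, 163, 0.05), (2.32, 82, 0.05), (2.65, 147, 0.06), (2.98, 74, 0.06), (3.3, 129, 0.06)]
ellipse [230.5 114.7] [ 76.5 173.8] 165 area 9013
needle [(1.7, 157, 0.18)]
mid [(1.71, 154, 0.12), (1.9, 159, 0.17)]
rim [(0.02, 147, 0.08), (0.37, 117, 0.07), (0.74, 156, 0.09), (1.12, 149, 0.06), (1.5, 157, 0.08), (1.79, 157, 0.02), (1.88, 160, 0.25), (1.96, 157, 0.02), (2.2, 157, 0.06), (2.55, 130, 0.05), (2.89, 154, 0.08), (3.22, 117, 0.07), (3.54, 151, 0.09)]
```

The needle now stands about 0.165 rad short of the set hand, compared at the same radius. That means roughly 0.2 rad more on the knob.

Request:
move_arm(
  slide=[
    [0,0,0],
    [0,0,0],
    [0,0,0],
  ],
  rot=[
    [0,0.1,0],
    [0,0.08,0],
    [0,0,0],
  ],
  fingers=[0.85,0.85,0.85],
)

```text
clock: 32.4
tcp_pos: [0.5133, -0.3117, 0.0671]
eef_rot: [-1.569, -0.002, -0.358]
contact_force: [-0.9, -0.9, -1.1]
finger_gap: 0.0268
```

Run:
```python
from g import *
st(); T=snap('wrist','w23.png')[1]
p=proj('wrist',[[.490,-.216,.080],[.493,-.239,.084]],T);print(p)
gauge('w23.png',p[1]+[4,-6],p[0])
```

```text
t 32.40 tcp [ 513.3 -311.7   67.1] rpy [-1.569 -0.002 -0.358] F [-0.9 -0.9 -1.1] gap 26.8 q [-0.55  0.2   0.03  1.4   0.    1.38]
[[155.31577911  82.01915201]
 [189.54654007 145.2643281 ]]
ellipse [192.5 135.5] [ 63.5 171.4] 153 area 7385
needle [(1.84, 158, 0.16)]
mid [(1.87, 160, 0.17)]
rim [(-0.01, 142, 0.09), (0.34, 117, 0.08), (0.71, 149, 0.09), (1.09, 143, 0.06), (1.46, 154, 0.08), (1.75, 158, 0.26), (1.88, 157, 0.04), (2.16, 155, 0.06), (2.49, 110, 0.05), (2.83, 151, 0.08), (3.15, 103, 0.07), (3.48, 148, 0.09)]
```

Needle and set hand coincide within about 0.01 rad. Release straight up and check from the earlier viewpoint.

Request:
move_arm(
  slide=[
    [0,0,0],
    [0,0,0],
    [0,-15,0],
    [0,-35,0],
    [0,-40,0],
  ],
  rot=[
    [0,0,0],
    [0,0,0],
    [0,0,0],
    [0,0,0],
    [0,0,0],
  ],
  fingers=[0.5,0.5,0.5,0.5,0.5],
)

```text
clock: 32.95
tcp_pos: [0.5107, -0.31, 0.1562]
eef_rot: [-1.567, 0.007, -0.345]
contact_force: [1.1, 0.6, 0.8]
finger_gap: 0.0429
```

Request:
move_arm(
  slide=[
    [0,-30,0],
    [0,0,0],
    [0,0,0],
    [0,0,0],
    [0,0,0],
  ],
  rot=[
    [0,-0.15,0],
    [0,-0.15,0],
    [0,-0.15,0],
    [0,-0.15,0],
    [0,-0.15,0],
  ],
  fingers=[0.5,0.3,0,0,0],
)

```text
clock: 33.45
tcp_pos: [0.513, -0.3112, 0.2028]
eef_rot: [-1.576, -0.007, 0.41]
contact_force: [-0.2, 0.0, -0.0]
finger_gap: 0.0857
```

Request:
move_arm(
  slide=[
    [0,0,0],
    [0,0,0],
    [0,0,0],
    [0,0,0],
    [0,0,0],
  ],
  rot=[
    [0,-0.15,0],
    [0,-0.15,0],
    [0,-0.15,0],
    [0,-0.15,0],
    [0,-0.15,0],
  ],
  fingers=[0,0,0,0,0],
)

```text
clock: 33.95
tcp_pos: [0.5132, -0.3112, 0.2108]
eef_rot: [-1.586, -0.001, 1.16]
contact_force: [1.3, -0.1, -0.4]
finger_gap: 0.0854
```

Request:
move_arm(
  slide=[
    [0,0,0],
    [0,0,0],
    [0,0,0],
    [25,0,20],
    [25,0,25],
  ],
  rot=[
    [0,-0.15,0],
    [0,-0.15,0],
    [0,-0.13,0],
    [0,0,0],
    [0,0,0],
  ],
  fingers=[0,0,0,0,0],
)

```text
clock: 34.45
tcp_pos: [0.4676, -0.2631, 0.2147]
eef_rot: [-1.589, 0.007, 1.604]
contact_force: [-0.8, 0.1, 1.3]
finger_gap: 0.0852
```

```bash
python3 -c "
from h import *
st();plan([.4462,-.2613,.2098],1.583)"
```

```text
t 34.45 tcp [ 467.6 -263.1  214.7] rpy [-1.589  0.007  1.604] F [-0.8  0.1  1.3] gap 85.2 q [-0.51  0.04  0.14  1.65  0.   -0.55]
world d [-21.4   1.8  -4.9] tool slide [ 2.6  4.5 21.4] rot [ 0.018  0.021 -0.007]
```

Request:
move_arm(
  slide=[
    [2,4,21],
    [0,0,0],
    [0,0,0],
  ],
  rot=[
    [0.018,0.021,-0.007],
    [0,0,0],
    [0,0,0],
  ],
  fingers=[0,0,0],
)

```text
clock: 34.75
tcp_pos: [0.4448, -0.2597, 0.2155]
eef_rot: [-1.576, 0.003, 1.587]
contact_force: [0.2, -0.0, -0.4]
finger_gap: 0.0854
```

Run:
```python
from g import *
st(); im,T=snap('wrist','w24.png')
p=proj('wrist',[[.490,-.216,.080],[.493,-.239,.084],[.511,-.3107,.088]],T);print(p.round(0))
gauge('w24.png',p[1]+[0,8],p[0])
# ring mark: bright pixels on annulus r 21..26 mm at z=.088
def ring(fn):
    I=cv2.imread('pics/'+fn).min(2).astype(np.float32);T=np.load('pics/'+fn+'.npy');a=np.arange(-np.pi,np.pi,.03)
    B=0
    for r in (.019,.021,.023,.0245):
        P=np.c_[.5107+r*np.cos(a),-.3107+r*np.sin(a),np.full(len(a),.088)]
        q=proj('wrist',P,T).astype(np.float32);B=B+cv2.remap(I,q[None,:,0],q[None,:,1],cv2.INTER_LINEAR)[0]/4
    i=B.argmax();w=np.clip(B-B.max()*.6,0,None)*(abs(a-a[i])<.3);print(fn,'mark angle',(a*w).sum()/w.sum(),B.max())
ring('w11.png');ring('w20.png');ring('w24.png')
```

```text
t 34.75 tcp [ 444.8 -259.7  215.5] rpy [-1.576  0.003  1.587] F [ 0.2 -0.  -0.4] gap 85.4 q [-0.53  0.    0.1   1.67  0.   -0.54]
[[373. 275.]
 [343. 280.]
 [247. 303.]]
ellipse [344.7 283.5] [65.5 73.5] 94 area 3500
needle [(1.71, 161, 0.13)]
mid [(1.72, 172, 0.13)]
rim [(0.05, 124, 0.06), (0.38, 56, 0.08), (0.69, 127, 0.06), (1.02, 72, 0.06), (1.36, 138, 0.06), (1.74, 188, 0.21), (2.03, 145, 0.06), (2.37, 79, 0.05), (2.71, 134, 0.06), (3.03, 70, 0.06), (3.35, 129, 0.06)]
w11.png mark angle -2.311156524446216 202.34619
w20.png mark angle -2.3117675593825697 222.73486
w24.png mark angle -2.314289294281515 223.67139
```

The ring mark is unchanged (−2.311 to −2.314). Last, move the arm clear and check the lever, baskets and bystanders against the first top picture.

Request:
move_arm(
  slide=[
    [20,-20,20],
    [45,-20,20],
    [45,-10,20],
    [45,0,10],
    [45,0,0],
  ],
  rot=[
    [0,0,0],
    [0,0,0],
    [0,0,0],
    [0,0,0],
    [0,0,0],
  ],
  fingers=[0,0,0,0,0],
)

```text
clock: 35.3
tcp_pos: [0.3734, -0.0612, 0.2664]
eef_rot: [-1.577, 0.001, 1.581]
contact_force: [1.8, -0.0, 0.0]
finger_gap: 0.0857
```

Request:
move_arm(
  slide=[
    [45,0,0],
    [45,0,0],
    [45,0,10],
    [45,0,10],
    [45,0,10],
  ],
  rot=[
    [0,0,0],
    [0,0,0],
    [0,0,0],
    [0,0,0],
    [0,0,0],
  ],
  fingers=[0,0,0,0,0],
)

```text
clock: 35.8
tcp_pos: [0.3426, 0.1732, 0.2692]
eef_rot: [-1.584, -0.0, 1.581]
contact_force: [2.0, -0.0, 0.5]
finger_gap: 0.0856
```

Request:
move_arm(
  slide=[
    [45,0,10],
    [45,0,10],
    [45,0,10],
    [45,0,10],
    [0,0,0],
  ],
  rot=[
    [0,0,0],
    [0,0,0],
    [0,0,0],
    [0,0,0],
    [0,0,0],
  ],
  fingers=[0,0,0,0,0],
)

```text
clock: 36.3
tcp_pos: [0.2978, 0.3681, 0.2699]
eef_rot: [-1.587, -0.004, 1.59]
contact_force: [0.1, -0.1, -1.0]
finger_gap: 0.0855
```

Run:
```python
from h import *
st(); t,_=snap('top','t25.png'); b=cv2.imread('pics/top0.png'); d=cv2.absdiff(t,b).max(2)
for n,(x0,x1,y0,y1) in {'lever':(345,400,240,265),'coupler':(358,396,292,314),'plug':(330,364,190,228),'tray':(396,500,275,340),'hookR':(270,308,160,215),'hookL':(145,195,160,215),'hookM':(215,240,160,200)}.items():
    print(n,(d[y0:y1,x0:x1]>40).sum(),(y1-y0)*(x1-x0))
# lever axis: dark pixels of sleeve
for i in (b,t):
    m=(i[238:266,345:378].max(2)<60); y,x=np.nonzero(m); print('sleeve',x.mean()+345,y.mean()+238,len(x),np.polyfit(x,y,1)[0])
# yellow brass blobs at hooks
hsv=cv2.cvtColor(t,cv2.COLOR_BGR2HSV); y=cv2.inRange(hsv,(10,120,80),(30,255,255))
n,l,s,c=cv2.connectedComponentsWithStats(cv2.dilate(y,np.ones((5,5))))
print([(c[i].round(0).tolist(),int(s[i,4])) for i in range(1,n) if s[i,4]>350])
```

```text
t 36.30 tcp [297.8 368.1 269.9] rpy [-1.587 -0.004  1.59 ] F [ 0.1 -0.1 -1. ] gap 85.5 q [ 0.9  -0.08  0.13  1.77 -0.01  0.88]
lever 69 1375
coupler 0 836
plug 0 1292
tray 1196 6760
hookR 728 2090
hookL 826 2750
hookM 0 1000
sleeve 362.6 251.09333333333333 225 -0.13792937399678984
sleeve 362.55405405405406 250.53603603603602 222 -0.10352481799699034
[([117.0, 133.0], 2684), ([173.0, 148.0], 482), ([288.0, 190.0], 858), ([179.0, 199.0], 805), ([87.0, 200.0], 445), ([394.0, 252.0], 690), ([448.0, 302.0], 871), ([506.0, 398.0], 2447)]
```

```bash
python3 -c "
from h import *
print(arm.job_done());st()"
```

```text
the job is handed in; nothing more can be done
None
the job is handed in; nothing more can be done
```

I finished all the steps in the order asked and handed the job in at about 36 s on the robot clock; no verdict was reported.

- **Valve shut:** it took three passes. On the first two the fingers went over the lever, because the physical fingertips sit about 27 mm behind the reported tool point. The third pass pushed it to the stop.
- **Dried basket:** only one was there, on the right hook. It now stands in the grey tray, turned about 0.3 rad. The grip slipped as it touched the floor, but the close-up showed it upright and inside the walls.
- **Washed baskets:** two were waiting, and they now hang on the right and left hooks. I felt the bar land on the seat both times and saw both hanging in later pictures.
- **Valve open again:** the lever is against its open stop. It read about 39 N on the wrist there, pressed by the fingers. The top picture shows it slightly further open than at the start.
- **Regulator:** I turned the inner knob about 1.93 rad. After letting go, the needle lies on the set hand within about 0.02 rad, read by image code. The ring mark did not move.
- **Bystanders:** the coupler and the plug show no change from the first picture.

I had used up the picture views before turning the knob. The last checks of the gauge, lever, baskets and bystanders are therefore from image code, not from looking at the pictures.

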